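Break apart nested rinse cups and hang each in its size row

ROBOT

A 6-joint arm with a two-finger parallel gripper is mounted at the origin on a cart in front of the work surface, level with it; the furniture and walls round the work are solid. World frame = base frame: x ahead of the robot, y to its left, z up, the work surface at z = 0. Lengths are in m, angles in rad, forces in N, time in s.
With the tool pointing down it reaches from about 0.25 to 0.8 m from the base axis. Payload 3.9 kg.
Tool frame: the origin (TCP) lies midway between the tips of the shut fingers; the grasp point (between the pads) lies 19 mm behind it; z points along the fingers, y is the line along which they close (so a half turn about z gives the same grasp; the last joint's range is limited). The gripper opens to 85 mm and grips with 20 to 120 N. Pads are 22 mm wide; open, the fingers measure 114 mm over their backs; the gripper's body (76 mm by 85 mm) begins 54 mm behind the grasp point. The pads swing forward as they close: fully open they stand 13 mm farther back than shut.
Start: joints at [1.323, 0.26, -0.138, 1.173, 0, 1.571], TCP at [0.129, 0.509, 0.231] pointing down, gripper open.
Joint ranges: [-2.78, 2.78], [-0.83, 1.72], [-1.28, 1.37], [-1.9, 2.12], [-1.57, 1.48], [-3.14, 3.14]. Speed limits (rad/s): [2.57, 2.57, 3.14, 3.14, 3.14, 3.14].

INTERFACE

Orientations are given as a unit quaternion [x, y, z, w].
In Python, from cell import r gives the robot as it stands.
- The arm moves only by the shell command python3 drive.py 'ROWS' [OPENING]. ROWS is rows parted by semicolons, their numbers by spaces, 1 to 10 of them, each of 6 numbers: dx, dy, dz in m, then a rotation vector rx, ry, rz in rad; each row is the pose to reach, as a shift and turn from the pose commanded when the command began, along the tool's axes at that moment; what a row does not reach only later rows make up. A row lasts 1/12 s, in which the tool goes at most 0.0417 m and 0.125 rad, less where a joint would pass 70% of its speed; a pose out of reach is approached as far as the arm can. OPENING is the finger opening in m, set as the command begins (- or left out keeps the last). The fingers move at their own pace and stop on an object; the grip force is fixed at half the most. Time passes only in rows, so rows that do not move let the fingers close. It prints the time, the measured TCP pose, the force, the opening and the grip force at its end.
- r.observe(): the state, without advancing time (a new reading comes with each control period).
- r.read_camera(name): name is "scene" or "top"; returns a dict with "image" (384x512x3 uint8, red, green, blue), "range_z" (384x512 float32, m along the optical axis (not along the pixel's ray), 0 where there is no reading), "fov_y" (degrees; the focal length in pixels is half the picture's height over the tangent of half this angle, whatever the lens; pixels are square), "cx", "cy" (the principal point, pixels), "D" ([k1, k2, p1, p2, k3] as OpenCV has them; the pictures are not rectified), "R" (3x3) and "t" (3): a world point X has camera coordinates R X + t. Camera axes: x right, y down, z forward; pixel columns grow to the right and rows downward; lengths in m; the calibration is good to about 2 mm. A picture is of the moment at which its call begins.
- r.sign_off(): hands the job in; it is judged then, once.
The state is a dict: "time_s": time; "joints": joint angles; "qd": joint speeds; "joint_torque": joint torques, N m; "eef_pos": TCP position; "eef_rot": TCP orientation; "contact_force": force on the tool from outside, world axes, zero at the start; "torque": the same for the moment, N m; "finger_gap": finger opening in m; "grasp_force": force on a finger pad.
Only numpy, scipy, OpenCV 4.12 (cv2) and the standard library are available. Lean on these libraries where they do the work, as an engineer would, in place of code of your own. Each camera call takes 0.05 s, during which the arm holds its last target. There are 200 camera calls.

TASK

Take the nest of three flanged steel rinse cups apart and hang each cup in its own size row of the draining rack: flange under both lips, pushed fully home against the back stop, upright and let go. The cups grip one another too tightly to part in the air or on the bench, so slide the whole nest into the large row first, let the lips hold the outer cup down while you draw the inner cups out of it, and part those two the same way in the medium row. Do not knock or shift the things standing round the work.

Things in the scene. Friction and masses are not known exactly. Their poses are not given: they have to be found in the camera images.
- cup_large: Large round steel cup, 66 mm tall. Origin: centre of its underside, z up its axis (any yaw). Cylinder 46 mm wide with a flange 56 mm wide, 3 mm thick, underside at z 44; above it the 46 mm wide collar to grip, z 47 to 66 (rim). Stands on the bench. Three sprung silicone lugs in its mouth grip the medium cup: 7 to 14 N over 32 mm to draw it out. 180 g.
- cup_medium: Medium round steel cup, 58 mm tall. Origin: centre of its underside, z up its axis (any yaw). Cylinder 34 mm wide with a flange 44 mm wide, 3 mm thick, underside at z 36; above it the 34 mm wide collar to grip, z 39 to 58 (rim). Starts in the large cup, flange on its rim, origin 30 mm above its origin. Lugs in its mouth grip the small cup: 6 to 12 N over 24 mm. 110 g.
- cup_small: Small round steel cup, 50 mm tall. Origin: centre of its underside, z up its axis (any yaw). Cylinder 22 mm wide with a flange 32 mm wide, 3 mm thick, underside at z 28; above it the 22 mm wide collar to grip, z 31 to 50 (rim). Starts in the medium cup, flange on its rim, origin 30 mm above its origin. 60 g.
- row_large_home (a point): Centre of the flange underside of the large cup when home in the large row (cup origin then 44 mm lower). x: inwards along the row, mouth to back stop; z up. Ledges at this height, 49 mm apart; lips 50 mm apart; 59 mm between channel walls. Straight channels start 44 mm before this point, stop face 28 mm beyond. Order of the rows varies.
- row_medium_home (a point): Centre of the flange underside of the medium cup when home in the medium row (cup origin then 36 mm lower). x: inwards along the row, mouth to back stop; z up. Ledges at this height, 37 mm apart; lips 38 mm apart; 47 mm between channel walls. Straight channels start 50 mm before this point, stop face 22 mm beyond. Order of the rows varies.
- row_small_home (a point): Centre of the flange underside of the small cup when home in the small row (cup origin then 28 mm lower). x: inwards along the row, mouth to back stop; z up. Ledges at this height, 25 mm apart; lips 26 mm apart; 35 mm between channel walls. Straight channels start 56 mm before this point, stop face 16 mm beyond. Order of the rows varies.
- rack: Steel draining rack, 96x214 mm tray, origin: centre of its underside; x inwards along the rows, which lie side by side 64 mm apart. A row is two facing C-channels: a flange slides in on the ledges and under the lips (underside 6.5, top 9 mm above the ledges; back stop as high), which hold it down. Mouth: 12 mm flare. Fixed.
- stereotax: Fixed stereotaxic frame with a drill between the nest and the rack; origin at the centre of its base. Its low front part, up to 0.08 m, lies nearer the robot; from 0.05 m in front of the origin backwards it stands up to 0.4 m tall, and 0.2 to 0.27 m above the bench an arm reaches 0.28 m to the right of the origin. Carry things past its front.
- beaker: Bystander: small glass beaker, 43 mm wide, 52 mm tall; origin at the centre of its underside. Leave it where it stands.
- cement_bottle: Bystander: white squeeze bottle with a blue pointed cap, 34 mm wide, 83 mm tall; origin at the centre of its underside. Leave it where it stands.
- gauze_pack: Bystander: stack of white gauze, 54x54x15 mm; origin at the centre of its underside. Leave it where it stands.

How it is judged:
On the way, in this order (a step that is already met when the one before it is completed fails the run):
1. the whole nest hangs in the large row: large cup fully home, the others still in it (x of cup_large in the frame of row_large_home between -0.005 and 0.004 m and y of cup_large in the frame of row_large_home between -0.004 and 0.004 m and z of cup_large in the frame of row_large_home between -0.047 and -0.039 m and angle between cup_large's own z axis and vertical below 0.1 rad and horizontal distance between cup_medium and cup_large below 0.006 m and horizontal distance between cup_small and cup_large below 0.008 m), for 0.1 s.
2. the medium cup is drawn out of the large one and hangs home in the medium row with the small cup still in it, the large cup still home (x of cup_large in the frame of row_large_home between -0.005 and 0.004 m and y of cup_large in the frame of row_large_home between -0.004 and 0.004 m and z of cup_large in the frame of row_large_home between -0.047 and -0.039 m and angle between each of cup_large, cup_medium's own z axis and vertical below 0.1 rad and x of cup_medium in the frame of row_medium_home between -0.005 and 0.004 m and y of cup_medium in the frame of row_medium_home between -0.004 and 0.004 m and z of cup_medium in the frame of row_medium_home between -0.039 and -0.031 m and horizontal distance between cup_small and cup_medium below 0.006 m), for 0.1 s.
3. the small cup is drawn out and hangs home in the small row (x of cup_small in the frame of row_small_home between -0.005 and 0.004 m and y of cup_small in the frame of row_small_home between -0.004 and 0.004 m and z of cup_small in the frame of row_small_home between -0.031 and -0.023 m and angle between cup_small's own z axis and vertical below 0.1 rad), for 0.1 s.
At the end, for the whole second after the job is handed in: Each of the three cups hangs by its flange in the channels of its own size row, within 5 mm of the back stop, between the ledges and lips (centred within 4 mm), upright within about 6 degrees, at rest and released (all of step 3 and x of cup_large in the frame of row_large_home between -0.005 and 0.004 m and y of cup_large in the frame of row_large_home between -0.004 and 0.004 m and z of cup_large in the frame of row_large_home between -0.047 and -0.039 m and angle between each of cup_large, cup_medium's own z axis and vertical below 0.1 rad and linear speed of each of cup_large, cup_medium, cup_small below 0.02 m/s and x of cup_medium in the frame of row_medium_home between -0.005 and 0.004 m and y of cup_medium in the frame of row_medium_home between -0.004 and 0.004 m and z of cup_medium in the frame of row_medium_home between -0.039 and -0.031 m); the robot touches nothing.
It fails at once if the beaker is shifted by more than 25 mm (distance of beaker from where it was at the start of the episode above 0.025 m).
It fails at once if the cement bottle is shifted by more than 25 mm (distance of cement_bottle from where it was at the start of the episode above 0.025 m).
It fails at once if the gauze pack is shifted by more than 25 mm (distance of gauze_pack from where it was at the start of the episode above 0.025 m).
It also fails if it takes over 61 s, if anything falls off the work surface, if the arm or the gripper's body presses on something with over 40 N, if the wrist force passes 120 N, or if a joint passes its speed limit or range.

## Working session

There is one attempt and no reset: what is moved stays moved. The work goes in short steps, Python scripts to look and compute and a shell command to move; the robot and the scene stay as the last step left them, time stands still between calls to the robot, and variables do not carry over. Pictures are saved under pics/ and viewed, at most 10 in all, crops included, and the job is handed in when it is done.

```bash
ls; mkdir -p pics
python3 - <<'E'
from cell import r
import cv2,numpy as np
s=r.observe(); print({k:np.round(v,3).tolist() for k,v in s.items()})
for n in("scene","top"):
    c=r.read_camera(n); cv2.imwrite(f"pics/{n}0.png",cv2.resize(c["image"][:,:,::-1],None,fx=1.5,fy=1.5)); np.savez(f"{n}0.npz",**c)
    print(n,c["fov_y"],c["cx"],c["cy"],c["D"],np.round(c["R"],3).tolist(),c["t"],(-c["R"].T@c["t"]))
E
```

```text
cell.py
drive.py
pics
{'time_s': 0.0, 'joints': [1.323, 0.261, -0.139, 1.173, 0.0, 1.571], 'qd': [-0.0, -0.0, 0.001, -0.001, -0.0, -0.001], 'joint_torque': [0.002, -40.568, 25.392, 0.019, -0.0, 0.0], 'eef_pos': [0.129, 0.508, 0.23], 'eef_rot': [0.124, 0.992, -0.001, -0.0], 'contact_force': [0.852, 0.281, 1.163], 'torque': [0.037, -0.01, -0.02], 'grasp_force': 0.0, 'finger_gap': 0.085}
scene 49.58325586057479 255.9047881031936 180.62483459894474 [-0.12493034  0.          0.          0.          0.        ] [[0.86, -0.511, 0.014], [-0.335, -0.584, -0.739], [0.386, 0.631, -0.673]] [-0.39187793  0.13625839  1.49957001] [-0.19581912 -1.06664674  1.11569014]
top 49.940043101326495 260.28700068210924 194.03044993558808 [-0.09443937  0.          0.          0.          0.        ] [[-0.011, -1.0, -0.02], [-0.999, 0.012, -0.043], [0.044, 0.02, -0.999]] [-0.04139555  0.42673345  1.29082457] [ 0.36939379 -0.07227799  1.30704522]
```

View pics/top0.png

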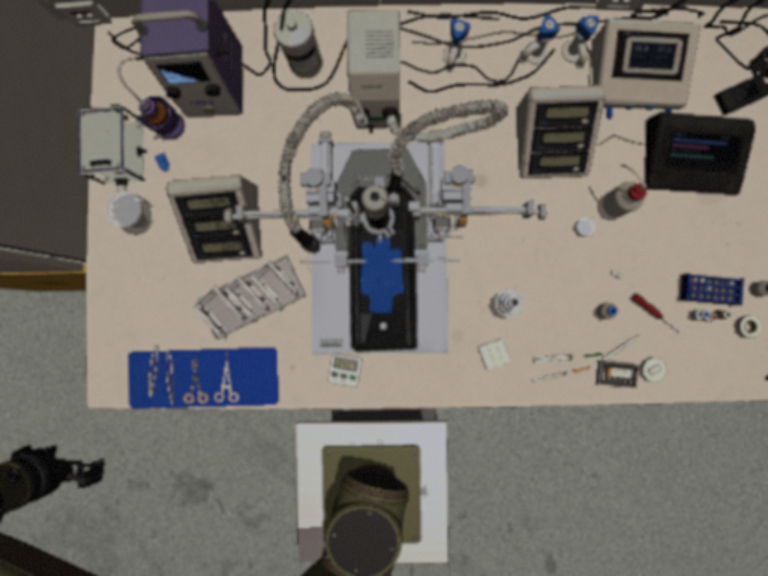

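View pics/scene0.png

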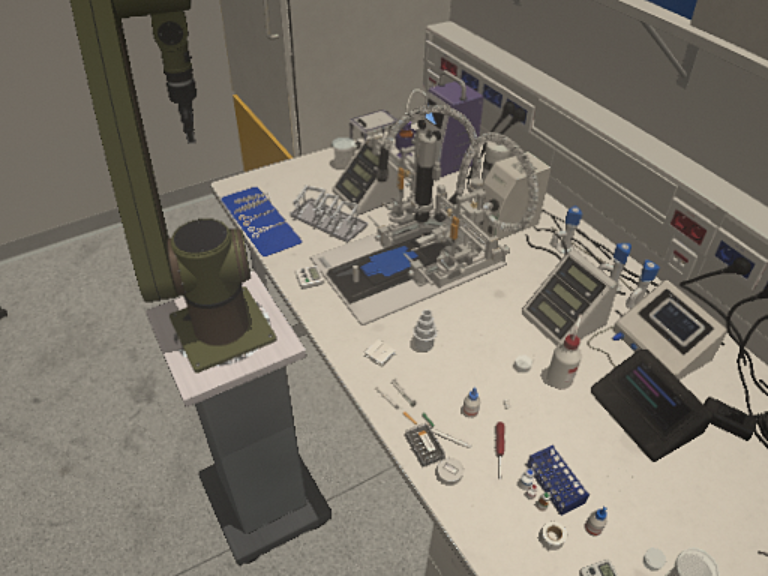

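The top view shows the nest at about (507,303) and the rack at about (250,297). The beaker or bottle stands near (607,311), the gauze at (494,353), and the stereotax sits between nest and rack. Next I'll look at close crops.

```bash
cat > h.py <<'E'
import numpy as np,cv2
def load(n):
    return dict(np.load(n+".npz"))
def K(c):
    f=c["image"].shape[0]/2/np.tan(np.radians(float(c["fov_y"]))/2)
    return np.array([[f,0,float(c["cx"])],[0,f,float(c["cy"])],[0,0,1]])
def rays(c,uv):
    p=cv2.undistortPoints(np.array(uv,float).reshape(-1,1,2),K(c),c["D"])[:,0]
    return np.c_[p,np.ones(len(p))]
def cloud(c):
    h,w=c["range_z"].shape; v,u=np.mgrid[:h,:w]
    d=rays(c,np.stack([u,v],-1).reshape(-1,2))*c["range_z"].reshape(-1,1)
    return ((d-c["t"])@c["R"]).reshape(h,w,3)
def atz(c,uv,z):
    d=rays(c,uv)@c["R"]; o=-c["R"].T@c["t"]
    return o+d*((z-o[2])/d[:,2])[:,None]
def proj(c,X):
    return cv2.projectPoints(np.array(X,float).reshape(-1,1,3),cv2.Rodrigues(c["R"])[0],c["t"],K(c),c["D"])[0][:,0]
E
python3 - <<'E'
from h import *
t=load("top0"); s=load("scene0")
def crop(c,u0,v0,w,h,k): return cv2.resize(c["image"][v0:v0+h,u0:u0+w,::-1],None,fx=k,fy=k,interpolation=cv2.INTER_CUBIC)
a=crop(t,125,165,85,65,4.7); b=crop(s,185,115,85,65,4.7)
a2=crop(t,305,180,85,60,4.7); b2=crop(s,240,195,85,60,4.7)
cv2.imwrite("pics/crops.png",np.vstack([np.hstack([a,b]),np.hstack([a2,b2])]))
P=cloud(t); print("nest top z",np.round(P[192:212:2,326:352:2,2]*1000).astype(int))
print("range scale", np.abs(P[230,280]),)
Q=cloud(s)
for C,n in((P,'t'),(Q,'s')):
    m=(C[...,2]>.03)&(C[...,2]<.3)&(C[...,1]<-.15)&(C[...,1]>-.5)&(C[...,0]>.2)&(C[...,0]<.45)
    X=C[m]; print(n,len(X),np.median(X,0),X[:,2].max(), X[X[:,2]>.1].mean(0))
m=(P[...,2]>.02)&(P[...,2]<.12)&(P[...,1]>.1)&(P[...,1]<.4)&(P[...,0]>.25)&(P[...,0]<.5)
X=P[m];print(len(X),X.min(0),X.max(0),np.histogram(X[:,2],10))
E
```

```text
nest top z [[   1    5   -4   -4   -2   -1    4   -3    3    4    1    2    6]
 [  -1    1    1    3   -1   49   45   49   50    0    2   -4    7]
 [  -2   -3    1    1   47   66   66   71   72   66    1    1    4]
 [  -2    3    2   46   67   71   89   93  110   87   48    1    3]
 [  -3   -2   -2   48   68   75   88  111   78  107   89    0    1]
 [   4   -2    4   48   66   88   90   60   65  106   89    3    0]
 [   5    0   -1   43   69   67   95  100  110   92   67    0   -2]
 [   3   -1    3   46   48   72   71 1307   95   69   52    2    5]
 [   2    4    1    4   48   44   66   64   64   43    3    2    3]
 [  -1    0    2    1    7    1   49   47   -2    4    4   -2    3]]
range scale [0.31259531 0.10695651 0.01331205]
t 329 [ 0.3910229  -0.29072084  0.06561493] 0.11491713933867613 [ 0.39873816 -0.2877379   0.10936629]
s 294 [ 0.38269067 -0.29939686  0.06545425] 0.11269365491561197 [ 0.391877   -0.2873824   0.10682713]
680 [0.33629485 0.10274736 0.02003589] [0.49991891 0.37659283 0.07925522] (array([ 43,  48,  23,   9,   9,  13,  71, 113, 295,  56]), array([0.02003589, 0.02595783, 0.03187976, 0.03780169, 0.04372363,
       0.04964556, 0.05556749, 0.06148942, 0.06741136, 0.07333329,
       0.07925522]))
```

View pics/crops.png

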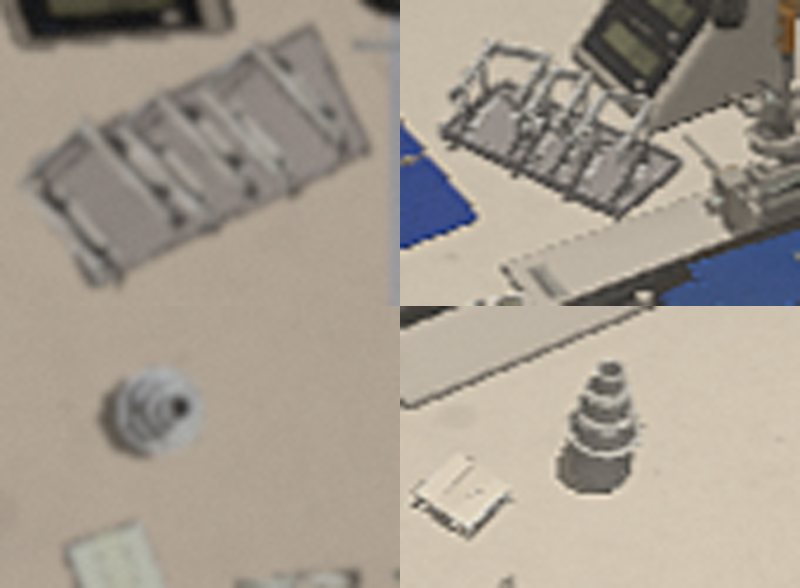

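The crops show the rack's flared mouths facing the robot and the back stops on the far side. The rows look like large, small, medium from +y to -y. Next I'll fit both the rack and the nest numerically, using averaged clouds from the two cameras.

```bash
cat > fit.py <<'E'
from h import *
from scipy.optimize import minimize,least_squares
W={'L':(25,29.5),'M':(19,23.5),'S':(13,17.5)}
def avg(r,n,k):
    cs=[r.read_camera(n) for _ in range(k)]; c=dict(cs[0])
    z=np.stack([q["range_z"] for q in cs]); z[z==0]=np.nan
    c["range_z"]=np.nan_to_num(np.nanmedian(z,0)); c["image"]=np.mean([q["image"] for q in cs],0).astype(np.uint8)
    return c
def nestfit(X,p0):
    zs=np.array([0,44,47,66,69,77,80,110])/1e3
    R=np.array([23,28,23,22,17,16,11])/1e3   # radius per z-interval
    def f(p):
        r=np.hypot(X[:,0]-p[0],X[:,1]-p[1]); z=X[:,2]
        d=[]
        for i in range(7):   # distance to side wall of each slab
            dz=np.maximum(0,np.maximum(zs[i]-z,z-zs[i+1])); d.append(np.hypot(r-R[i],dz))
            ri=R[i+1] if i<6 else 0.009
            d.append(np.hypot(np.maximum(0,np.maximum(min(ri,R[i])-r,r-R[i])),z-zs[i+1]))
        return np.min(d,0)
    s=least_squares(f,p0,loss="soft_l1",f_scale=.003); return s.x,np.median(f(s.x))
def pattern(order):
    img=np.zeros((300,500),np.uint8) # 0.5mm px; rows=x (-75..75 mm from chan-mid), cols=y
    for k,o in enumerate(order):
        yc=64*(1-k)
        for sg in(-1,1):
            a,b=sorted((yc+sg*W[o][0],yc+sg*(W[o][1]+2.5)))
            cv2.rectangle(img,(int(2*(a+125)),int(2*(-36+75))),(int(2*(b+125)),int(2*(36+75))),255,-1)
        a,b=yc-W[o][1],yc+W[o][1]
        cv2.rectangle(img,(int(2*(a+125)),2*(36+75)),(int(2*(b+125)),2*(40+75)),255,-1)
    return img
def rackfit(X,order,p0):
    D=cv2.distanceTransform(255-pattern(order),cv2.DIST_L2,5)/2
    M=np.argwhere(pattern(order)[::3,::3]>0)*1.5-[75,125]  # mm
    from scipy.spatial import cKDTree
    T=cKDTree(X[:,:2]*1e3)
    def f(p):
        c,s=np.cos(p[2]),np.sin(p[2]); d=X[:,:2]*1e3-p[:2]
        u=d[:,0]*c+d[:,1]*s; v=-d[:,0]*s+d[:,1]*c
        q=cv2.remap(D.astype(np.float32),(2*(v+125)).astype(np.float32),(2*(u+75)).astype(np.float32),cv2.INTER_LINEAR,borderValue=20)
        w=M@np.array([[c,s],[-s,c]])+p[:2]
        e=T.query(w)[0]
        return np.minimum(q,8).mean()+np.minimum(e,8).mean()
    best=min((minimize(f,[p0[0]+a,p0[1]+b,p0[2]+g],method="Nelder-Mead",options=dict(initial_simplex=[[p0[0]+a,p0[1]+b,p0[2]+g],[p0[0]+a+5,p0[1]+b,p0[2]+g],[p0[0]+a,p0[1]+b+5,p0[2]+g],[p0[0]+a,p0[1]+b,p0[2]+g+.05]])) for a in(-6,6) for b in(-8,8) for g in(0,)),key=lambda s:s.fun)
    return best.x,best.fun
E
python3 - <<'E'
from fit import *
from cell import r
import itertools
C={n:avg(r,n,5) for n in("top","scene")}
for n in C: np.savez(n+"1.npz",**C[n])
for names in (("top",),("scene",),("top","scene")):
    P=np.vstack([cloud(C[n]).reshape(-1,3) for n in names])
    m=(np.hypot(P[:,0]-.39,P[:,1]+.29)<.045)&(P[:,2]>.012)
    print(names,"nest",nestfit(P[m],[.39,-.29]),"zmax",P[m][:,2].max())
    m=(P[:,1]>.13)&(P[:,1]<.36)&(P[:,0]>.28)&(P[:,0]<.48)&(P[:,2]>.05)&(P[:,2]<.085)
    X=P[m]
    for o in itertools.permutations("LMS"):
        q,f=rackfit(X,o,[380,240,.43]); print(o,np.round(q,3),round(f,2))
    print("lip z",np.percentile(X[:,2],[25,50,75]),len(X))
# stereotax extents
P=cloud(C["top"]).reshape(-1,3)
for lo,hi in((.02,.1),(.1,.2),(.2,.3),(.3,.45)):
    X=P[(P[:,2]>lo)&(P[:,2]<hi)&(P[:,1]>-.35)&(P[:,1]<.3)&(P[:,0]>.2)&(P[:,0]<.65)]; print(lo,len(X),np.percentile(X,1,axis=0).round(3),np.percentile(X,99,axis=0).round(3))
E
```

```text
('top',) nest (array([ 0.39812228, -0.28724765]), np.float64(0.0012593125332089252)) zmax 0.11183203320912771
('L', 'M', 'S') [417.138 248.374   0.481] 6.78
('L', 'S', 'M') [409.156 242.258   0.63 ] 5.07
('M', 'L', 'S') [416.419 247.37    0.424] 7.27
('M', 'S', 'L') [408.925 242.346   0.614] 6.86
('S', 'L', 'M') [402.762 244.413   0.668] 7.35
('S', 'M', 'L') [405.337 249.373   0.592] 7.6
lip z [0.06647846 0.06878962 0.06999477] 518
('scene',) nest (array([ 0.39281142, -0.28710942]), np.float64(0.000959958659008546)) zmax 0.11120415356522559
('L', 'M', 'S') [413.81  247.108   0.456] 7.26
('L', 'S', 'M') [406.067 241.508   0.6  ] 5.94
('M', 'L', 'S') [4.12897e+02 2.45538e+02 3.98000e-01] 7.78
('M', 'S', 'L') [412.688 248.226   0.434] 7.25
('S', 'L', 'M') [404.262 247.341   0.592] 8.02
('S', 'M', 'L') [402.833 249.841   0.574] 8.0
lip z [0.05936395 0.06458905 0.06778602] 291
('top', 'scene') nest (array([ 0.39450019, -0.28750707]), np.float64(0.001341702588207074)) zmax 0.11183203320912771
('L', 'M', 'S') [416.044 246.978   0.47 ] 6.38
('L', 'S', 'M') [409.436 242.914   0.611] 4.87
('M', 'L', 'S') [415.387 246.531   0.424] 6.91
('M', 'S', 'L') [413.901 249.427   0.452] 6.46
('S', 'L', 'M') [404.722 246.798   0.625] 7.14
('S', 'M', 'L') [404.573 249.945   0.574] 7.2
lip z [0.06166841 0.06788865 0.06952872] 809
0.02 6299 [ 0.308 -0.29   0.021] [0.647 0.295 0.092]
0.1 1213 [ 0.399 -0.286  0.102] [0.647 0.299 0.198]
0.2 2306 [ 0.491 -0.316  0.201] [0.637 0.231 0.298]
0.3 1763 [ 0.52  -0.187  0.301] [0.649 0.12  0.399]
```

Run:
```python
from fit import *
C={n:load(n+"1") for n in("top","scene")}
tiles=[]
for n in C:
    g=np.mgrid[0.52:0.28:-.0006,0.38:0.12:-.0006]; XY=np.stack([g[0],g[1],np.full(g[0].shape,.069)],-1).reshape(-1,3)
    uv=proj(C[n],XY).astype(np.float32).reshape(g[0].shape+(2,))
    im=cv2.remap(C[n]["image"][...,::-1],uv[...,0],uv[...,1],cv2.INTER_CUBIC)
    q=cloud(C[n]).reshape(-1,3); im2=im.copy()*0
    for x in q[(q[:,2]>.045)&(q[:,2]<.1)]:
        cv2.circle(im2,(int((.38-x[1])/.0006),int((.52-x[0])/.0006)),2,(0,int(255-(x[2]-.045)*4000)%256,255) if x[2]>.062 else (255,120,0),-1)
    tiles.append(np.vstack([im,im2])[:, :])
v=np.hstack(tiles); print(v.shape); cv2.imwrite("pics/ortho.png",cv2.resize(v,None,fx=.75,fy=.75,interpolation=cv2.INTER_AREA))
```

```text
(800, 868, 3)
```

View pics/ortho.png

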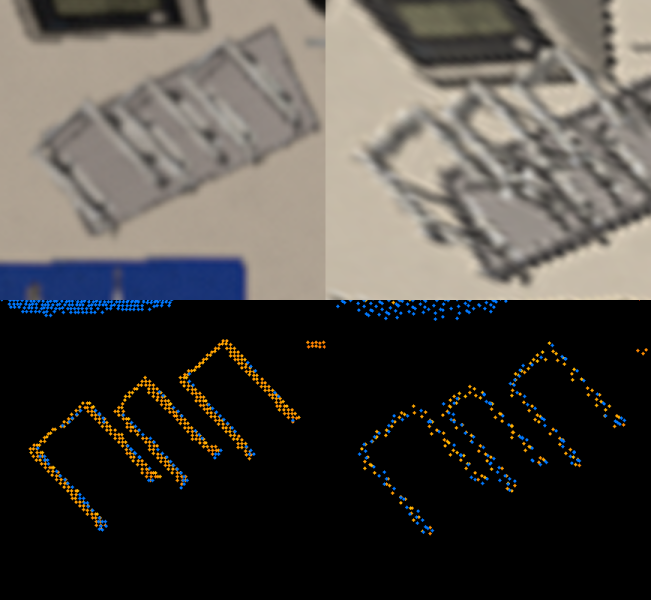

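The rows come from +y as L, S, M, and they are slanted against the tray (row yaw about 0.7 rad). I'll fit each row as its own U.

```bash
cat >> fit.py <<'E'
from scipy.spatial import cKDTree
G={'L':(25,29.5,-44,28),'M':(19,23.5,-50,22),'S':(13,17.5,-56,16)}
def rowfit(X,o,p0,th=2.5):
    """p=(x mm,y mm,yaw) of home; U of two rails plus stop, mm"""
    a,b,x0,x1=G[o]
    def box(u,v,u0,u1,v0,v1):
        return np.hypot(np.maximum(0,np.maximum(u0-u,u-u1)),np.maximum(0,np.maximum(v0-v,v-v1)))
    gu,gv=np.meshgrid(np.arange(x0,x1+th,1.5),np.arange(a,b+th+.1,1.)); m=np.c_[gu.ravel(),gv.ravel()]
    su,sv=np.meshgrid(np.arange(x1,x1+th+.1,1.),np.arange(-a,a,1.5)); M=np.vstack([m,m*[1,-1],np.c_[su.ravel(),sv.ravel()]])
    T=cKDTree(X[:,:2]*1e3)
    def f(p):
        c,s=np.cos(p[2]),np.sin(p[2]); d=X[:,:2]*1e3-p[:2]
        u=d[:,0]*c+d[:,1]*s; v=-d[:,0]*s+d[:,1]*c
        q=np.minimum(box(u,np.abs(v),x0-12,x1+th,a,b+th),box(u,v,x1,x1+th,-b,b))
        near=q<15
        e=T.query(M@np.array([[c,s],[-s,c]])+p[:2])[0]
        return np.mean(np.minimum(q[near],6)**2)+np.mean(np.minimum(e,8)**2)
    S=np.array([p0]+[np.add(p0,d) for d in((6,0,0),(0,6,0),(0,0,.08))])
    s=minimize(f,p0,method="Nelder-Mead",options=dict(initial_simplex=S)); s=minimize(f,s.x,method="Nelder-Mead")
    return s.x,s.fun
E
python3 - <<'E'
from fit import *
C={n:load(n+"1") for n in("top","scene")}
def px(u,v): return np.array([520-(v-300)*.8,380-u*.8])
ends={'L':((60,427),(125,503)),'S':((130,397),(200,470)),'M':((205,360),(275,437))}
for o,(A,B) in ends.items():
    A,B=px(*A),px(*B); d=(A-B)/np.linalg.norm(A-B); h=A-d*G[o][3]; p0=[*h,np.arctan2(d[1],d[0])]
    for n in C:
        P=cloud(C[n]).reshape(-1,3); P=P[(P[:,2]>.056)&(P[:,2]<.085)]
        dd=P[:,:2]*1e3-h; u=dd@d; v=dd@[-d[1],d[0]]
        X=P[(u>-75)&(u<G[o][3]+10)&(abs(v)<G[o][1]+8)]
        print(o,n,np.round(p0,2),*[np.round(np.r_[rowfit(X,o,p0,th)[0],rowfit(X,o,p0,th)[1]],2) for th in(2,3.5)],len(X),np.median(X[:,2]),X[:,2].max())
E
```

```text
L top [397.12 313.8    0.71] [397.43 312.43   0.73   1.89] [396.94 312.26   0.73   2.73] 189 0.06872830421685149 0.07544829504102579
L scene [397.12 313.8    0.71] [395.41 311.62   0.72   5.77] [394.72 311.13   0.71   6.11] 95 0.06494852422136738 0.07405085183433888
S top [430.85 264.93   0.76] [431.4  263.89   0.77   2.28] [431.25 263.65   0.76   3.28] 155 0.06918761775037263 0.07495767430986226
S scene [430.85 264.93   0.76] [429.12 262.13   0.74   6.96] [428.24 261.48   0.74  10.2 ] 82 0.06545644401650655 0.07196205262297904
M top [455.72 201.2    0.74] [454.68 201.79   0.74   1.69] [454.12 201.5    0.74   2.27] 167 0.06888681031867046 0.07566803118292052
M scene [455.72 201.2    0.74] [450.83 201.38   0.73   5.78] [449.91 200.65   0.73   6.78] 93 0.06490423959144562 0.07426415922148073
```

```bash
cat > go.py <<'E'
import sys,numpy as np
from scipy.spatial.transform import Rotation as R
from cell import r
s=r.observe(); p=s["eef_pos"]; q=R.from_quat(s["eef_rot"])
print("t",round(s["time_s"],2),"pos",np.round(p,4),"yawy",round(float(np.arctan2(*q.as_matrix()[[1,0],1])),4),"F",np.round(s["contact_force"],1),"gap",round(float(s["finger_gap"]),4),"grip",np.round(s["grasp_force"],1),"j",np.round(s["joints"],2))
for a in sys.argv[1:]:
    x,y,z,w=map(float,a.split(","))
    b=np.array([np.cos(w),np.sin(w),0]); T=R.from_matrix(np.c_[np.cross(b,[0,0,-1]),b,[0,0,-1]])
    d=q.inv().apply(np.array([x,y,z])-p); rv=(q.inv()*T).as_rotvec(); n=np.linalg.norm(d)
    print(a,"->",np.round(d,4),np.round(rv,3),"rows>=",round(max(n/.0417,np.linalg.norm(rv)/.125),1))
E
python3 go.py .3955,-.2872,.22,2.306 .32,.1,.23,2.306
```

```text
t 0.6 pos [0.1288 0.509  0.2313] yawy 1.323 F [0.2 0.2 0.6] gap 0.0856 grip 0.0 j [ 1.32  0.26 -0.14  1.17 -0.    1.57]
.3955,-.2872,.22,2.306 -> [-0.4539 -0.7064  0.0113] [ 0.     0.    -0.983] rows>= 20.1
.32,.1,.23,2.306 -> [-0.2857 -0.3496  0.0013] [ 0.     0.    -0.983] rows>= 10.8
```

```bash
A="-0.286 -0.35 0.0 0 0 -0.983"; python3 drive.py '-0.286 -0.35 0 0 0 -0.983;-0.286 -0.35 0 0 0 -0.983;-0.286 -0.35 0 0 0 -0.983;-0.286 -0.35 0 0 0 -0.983;-0.286 -0.35 0 0 0 -0.983;-0.286 -0.35 0 0 0 -0.983;-0.286 -0.35 0 0 0 -0.983;-0.286 -0.35 0 0 0 -0.983;-0.286 -0.35 0 0 0 -0.983;-0.286 -0.35 0 0 0 -0.983' 0.085; python3 go.py .3955,-.2872,.2,2.306
```

```text
time_s: 1.43
eef_pos: [0.2892, 0.1677, 0.2318]
eef_rot: [-0.362, 0.932, 0.0, 0.001]
contact_force: [1.3, 0.7, 0.1]
finger_gap: 0.085
grasp_force: 0.0
t 1.43 pos [0.2892 0.1677 0.2318] yawy 2.3108 F [1.3 0.7 0.1] gap 0.085 grip 0.0 j [ 0.53 -0.07 -0.52  1.13  0.   -0.21]
.3955,-.2872,.2,2.306 -> [ 0.2283 -0.4076  0.0314] [-0.     0.002  0.005] rows>= 11.2
```

```bash
python3 drive.py '0.21 -0.38 0.02 0 0 0;0.21 -0.38 0.02 0 0 0;0.21 -0.38 0.02 0 0 0;0.21 -0.38 0.02 0 0 0;0.21 -0.38 0.02 0 0 0;0.21 -0.38 0.02 0 0 0;0.21 -0.38 0.02 0 0 0;0.21 -0.38 0.02 0 0 0;0.21 -0.38 0.02 0 0 0;0.21 -0.38 0.02 0 0 0'; python3 go.py .3955,-.2872,.2,2.306
```

```text
time_s: 2.27
eef_pos: [0.3837, -0.239, 0.2124]
eef_rot: [-0.359, 0.933, -0.0, 0.0]
contact_force: [0.3, 0.4, 0.6]
finger_gap: 0.0851
grasp_force: 0.0
t 2.27 pos [ 0.3837 -0.239   0.2124] yawy 2.305 F [0.3 0.4 0.6] gap 0.0851 grip 0.0 j [-0.56  0.14 -0.34  1.09  0.   -1.29]
.3955,-.2872,.2,2.306 -> [ 0.0236 -0.0437  0.0124] [-0.001  0.    -0.001] rows>= 1.2
```

```bash
python3 drive.py '0 0 0 0 0 0;0 0 0 0 0 0'; python3 go.py .3955,-.2872,.12,2.306 .3955,-.2872,.053,2.306
```

```text
time_s: 2.43
eef_pos: [0.384, -0.2385, 0.2119]
eef_rot: [-0.358, 0.934, 0.0, -0.0]
contact_force: [0.3, 0.4, -0.3]
finger_gap: 0.0849
grasp_force: 0.0
t 2.43 pos [ 0.384  -0.2385  0.2119] yawy 2.302 F [ 0.3  0.4 -0.3] gap 0.0849 grip 0.0 j [-0.56  0.15 -0.34  1.09  0.   -1.29]
.3955,-.2872,.12,2.306 -> [ 0.0239 -0.0439  0.0918] [ 0.     0.    -0.004] rows>= 2.5
.3955,-.2872,.053,2.306 -> [ 0.0239 -0.044   0.1588] [ 0.     0.    -0.004] rows>= 4.0
```

```bash
python3 drive.py '0.012 -0.022 0.035 0 0 0;0.024 -0.044 0.06 0 0 0;0.024 -0.044 0.09 0 0 0;0.024 -0.044 0.12 0 0 0;0.024 -0.044 0.145 0 0 0;0.024 -0.044 0.159 0 0 0;0.024 -0.044 0.159 0 0 0;0.024 -0.044 0.159 0 0 0'; python3 go.py .3955,-.2872,.053,2.306
python3 - <<'E'
from fit import *
from cell import r
C={n:avg(r,n,2) for n in("top","scene")}
P=cloud(C["scene"]).reshape(-1,3)
m=(np.hypot(P[:,0]-.395,P[:,1]+.287)<.045)&(P[:,2]>.012)&(P[:,2]<.048)
print(nestfit(P[m],[.395,-.287]),m.sum())
E
```

```text
time_s: 3.1
eef_pos: [0.3948, -0.2836, 0.0531]
eef_rot: [-0.36, 0.933, 0.001, -0.001]
contact_force: [0.8, -0.3, -0.1]
finger_gap: 0.0851
grasp_force: 0.0
t 3.1 pos [ 0.3948 -0.2836  0.0531] yawy 2.3075 F [ 0.8 -0.3 -0.1] gap 0.0851 grip 0.0 j [-0.62  0.35 -0.53  0.7   0.   -1.36]
.3955,-.2872,.053,2.306 -> [ 0.0019 -0.0031  0.0001] [ 0.002 -0.     0.001] rows>= 0.1
(array([ 0.39313691, -0.28696503]), np.float64(0.0009002681831320065)) 106fit.py:7: RuntimeWarning: All-NaN slice encountered
  c["range_z"]=np.nan_to_num(np.nanmedian(z,0)); c["image"]=np.mean([q["image"] for q in cs],0).astype(np.uint8)
```

```bash
python3 drive.py '0.002 -0.003 0 0 0 0;0.002 -0.003 0 0 0 0'; python3 drive.py '0 0 0 0 0 0;0 0 0 0 0 0;0 0 0 0 0 0;0 0 0 0 0 0;0 0 0 0 0 0;0 0 0 0 0 0' 0.03; python3 drive.py '0 0 0 0 0 0;0 0 0 0 0 0;0 0 0 0 0 0'; python3 go.py
```

```text
time_s: 3.47
eef_pos: [0.397, -0.2899, 0.0543]
eef_rot: [-0.359, 0.933, -0.001, 0.001]
contact_force: [0.2, 0.1, -0.2]
finger_gap: 0.0852
grasp_force: 0.0
time_s: 3.97
eef_pos: [0.3959, -0.2887, 0.0539]
eef_rot: [-0.359, 0.933, 0.0, 0.0]
contact_force: [-1.5, 2.2, 6.1]
finger_gap: 0.044
grasp_force: 60.1
time_s: 4.22
eef_pos: [0.3959, -0.2887, 0.0538]
eef_rot: [-0.359, 0.933, 0.0, 0.0]
contact_force: [-2.8, 1.3, 6.5]
finger_gap: 0.0443
grasp_force: 60.1
t 4.22 pos [ 0.3959 -0.2887  0.0538] yawy 2.3061 F [-2.8  1.3  6.5] gap 0.0443 grip 60.1 j [-0.63  0.35 -0.52  0.7   0.   -1.37]
```

```bash
python3 drive.py '0 0 -0.01 0 0 0;0 0 -0.04 0 0 0;0 0 -0.08 0 0 0;0 0 -0.11 0 0 0;0 0 -0.12 0 0 0;0 0 -0.12 0 0 0;0 0 -0.12 0 0 0'; python3 go.py .30,-.05,.175,2.306
python3 - <<'E'
from h import *
from cell import r
c=r.read_camera("scene"); t=r.read_camera("top"); u,v=proj(c,[[.396,-.289,.16]])[0].astype(int);U,V=proj(t,[[.396,-.289,.16]])[0].astype(int)
f=lambda c,u,v:cv2.resize(c["image"][v-40:v+40,u-40:u+40,::-1],None,fx=5,fy=5,interpolation=cv2.INTER_CUBIC)
cv2.imwrite("pics/lift.png",np.hstack([f(c,u,v),f(t,U,V)]))
E
```

```text
time_s: 4.8
eef_pos: [0.3957, -0.2887, 0.1728]
eef_rot: [-0.359, 0.933, 0.0, -0.0]
contact_force: [-0.6, -0.5, -4.1]
finger_gap: 0.0441
grasp_force: 62.8
t 4.8 pos [ 0.3957 -0.2887  0.1728] yawy 2.306 F [-0.6 -0.5 -4.1] gap 0.0441 grip 62.8 j [-0.63  0.23 -0.33  1.01  0.   -1.37]
.30,-.05,.175,2.306 -> [-0.0891  0.2412 -0.0021] [ 0. -0. -0.] rows>= 6.2
```

View pics/lift.png

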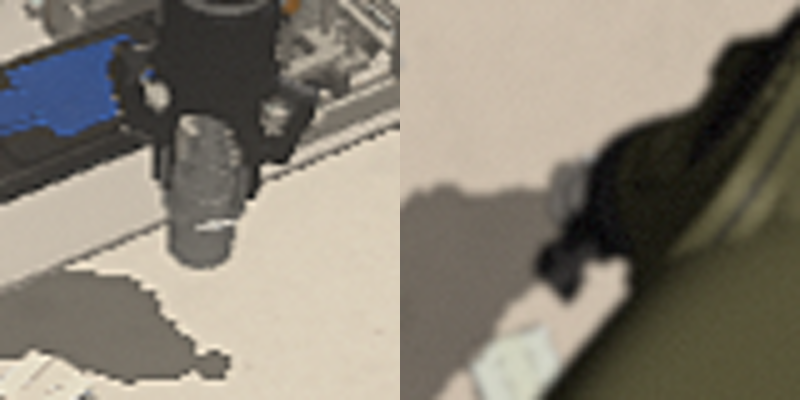

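The nest came up whole, held at the large collar; in the scene crop the flange is near (215,225). Next I'll carry it past the front of the stereotax.

```bash
python3 go.py .31,-.15,.18,2.306 .31,.13,.18,2.306 .330,.2516,.18,2.306
```

```text
t 4.9 pos [ 0.3946 -0.2878  0.1713] yawy 2.306 F [-0.2  0.9 -4.8] gap 0.0442 grip 62.8 j [-0.63  0.24 -0.33  1.01 -0.   -1.37]
.31,-.15,.18,2.306 -> [-0.0297  0.159  -0.0081] [ 0.004 -0.001 -0.   ] rows>= 3.9
.31,.13,.18,2.306 -> [-0.2175  0.3667 -0.0075] [ 0.004 -0.001 -0.   ] rows>= 10.2
.330,.2516,.18,2.306 -> [-0.3139  0.4435 -0.0072] [ 0.004 -0.001 -0.   ] rows>= 13.0
```

```bash
python3 drive.py '-0.007 0.04 -0.005 0 0 0;-0.015 0.08 -0.007 0 0 0;-0.022 0.12 -0.007 0 0 0;-0.03 0.159 -0.007 0 0 0;-0.056 0.188 -0.007 0 0 0;-0.082 0.217 -0.007 0 0 0;-0.108 0.246 -0.007 0 0 0;-0.134 0.275 -0.007 0 0 0;-0.16 0.304 -0.007 0 0 0;-0.186 0.333 -0.007 0 0 0'; python3 go.py .330,.2516,.18,2.306
```

```text
time_s: 5.73
eef_pos: [0.3086, 0.0842, 0.1788]
eef_rot: [-0.359, 0.933, 0.0, -0.001]
contact_force: [1.6, -1.4, -4.3]
finger_gap: 0.0443
grasp_force: 63.1
t 5.73 pos [0.3086 0.0842 0.1788] yawy 2.3057 F [ 1.6 -1.4 -4.3] gap 0.0443 grip 63.1 j [ 0.27 -0.06 -0.65  0.98 -0.   -0.47]
.330,.2516,.18,2.306 -> [-0.1281  0.1099 -0.0014] [ 0.001 -0.003 -0.   ] rows>= 4.0
```

```bash
python3 drive.py '-0.03 0.025 0 0 0 0;-0.06 0.05 0 0 0 0;-0.09 0.08 0 0 0 0;-0.115 0.1 0.01 0 0 0;-0.128 0.11 0.03 0 0 0;-0.128 0.11 0.06 0 0 0;-0.128 0.11 0.07 0 0 0;-0.128 0.11 0.07 0 0 0;-0.128 0.11 0.07 0 0 0'; python3 go.py .330,.2516,.11,2.306
python3 - <<'E'
from fit import *
from cell import r
C={n:avg(r,n,4) for n in("top","scene")}
for n in C: np.savez(n+"2.npz",**C[n])
p=r.observe()["eef_pos"]
for n in C:
    P=cloud(C[n]).reshape(-1,3); 
    m=(np.hypot(P[:,0]-p[0],P[:,1]-p[1])<.05)&(P[:,2]>.03)&(P[:,2]<p[2]-.001)
    X=P[m]-[0,0,p[2]-.0538]; X=X[X[:,2]<.049]; print(n,len(X),nestfit(X,p[:2]) if len(X)>10 else "", p)
    print(np.histogram(P[m][:,2],12))
f=lambda c,u,v:cv2.resize(c["image"][v-45:v+45,u-55:u+45,::-1],None,fx=4,fy=4,interpolation=cv2.INTER_CUBIC)
L=[]
for n in C:
    u,v=proj(C[n],[[.36,.27,.09]])[0].astype(int); L.append(f(C[n],u,v))
cv2.imwrite("pics/pre.png",np.hstack(L))
E
```

```text
time_s: 6.48
eef_pos: [0.33, 0.2491, 0.1085]
eef_rot: [-0.359, 0.933, -0.001, -0.003]
contact_force: [0.7, 0.1, -2.9]
finger_gap: 0.044
grasp_force: 63.2
t 6.48 pos [0.33   0.2491 0.1085] yawy 2.3062 F [ 0.7  0.1 -2.9] gap 0.044 grip 63.2 j [ 0.65  0.17 -0.6   0.8   0.   -0.09]
.330,.2516,.11,2.306 -> [-0.0017  0.0019 -0.0015] [ 0.    -0.005  0.   ] rows>= 0.1
top 59 (array([0.33836314, 0.25182743]), np.float64(0.001628489601228033)) [0.33234104 0.25049279 0.11092611]
(array([ 2,  0,  2,  5,  3,  3,  9,  1,  0,  1,  5, 33]), array([0.03340726, 0.0396448 , 0.04588234, 0.05211988, 0.05835742,
       0.06459496, 0.07083249, 0.07707003, 0.08330757, 0.08954511,
       0.09578265, 0.10202019, 0.10825773]))
scene 121 (array([0.33481222, 0.25033025]), np.float64(0.0018960249343926358)) [0.33234104 0.25049279 0.11092611]
(array([ 8,  9,  9, 13, 11, 10, 12,  9,  8,  4, 21, 16]), array([0.0527256 , 0.05744701, 0.06216842, 0.06688983, 0.07161124,
       0.07633265, 0.08105406, 0.08577547, 0.09049688, 0.09521828,
       0.09993969, 0.1046611 , 0.10938251]))
```

View pics/pre.png

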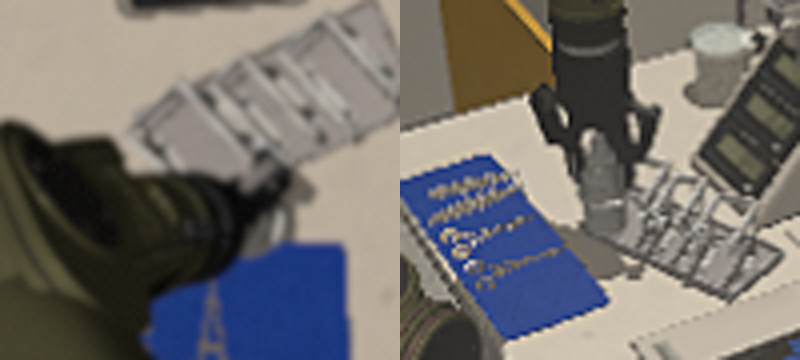

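In the right panel the nest hangs at the mouth of the large row, held in line with it. I'll check the ledge height against the bench level before going in.

```bash
python3 - <<'E'
from fit import *
for n in("top1","scene1"):
    P=cloud(load(n)).reshape(-1,3)
    b=P[(abs(P[:,0]-.29)<.03)&(abs(P[:,1]-.15)<.02)&(abs(P[:,2])<.02)]
    print(n,"bench",np.median(b[:,2]),len(b))
    for o,h in dict(L=(397,312),S=(430.5,263.3),M=(453.5,201.6)).items():
        d=P[:,:2]*1e3-h; u=d@[.742,.671]; v=d@[-.671,.742]
        g=G[o]; m=(P[:,2]>.04)&(P[:,2]<.1)&(abs(abs(v)-(g[0]+g[1]+2)/2)<2.2)&(u>-52)&(u<24)
        z=P[m]; A=np.c_[u[m],v[m],np.ones(m.sum())]; print(o,m.sum(),np.percentile(z[:,2],[10,50,75,90]).round(4))
E
python3 go.py .330,.2516,.072,2.306 .3968,.3120,.072,2.306
```

```text
top1 bench 0.00036185957359181084 247
L 99 [0.0578 0.0687 0.07   0.0712]
S 70 [0.0674 0.0696 0.0705 0.071 ]
M 73 [0.067  0.0691 0.0698 0.0707]
scene1 bench -0.0011038449719624906 86
L 43 [0.0563 0.0627 0.0683 0.0694]
S 39 [0.0458 0.0609 0.0674 0.0685]
M 44 [0.0532 0.0613 0.0675 0.0691]
t 6.88 pos [0.3323 0.2505 0.1109] yawy 2.3056 F [ 0.3  0.5 -4.1] gap 0.0442 grip 63.2 j [ 0.65  0.17 -0.6   0.8  -0.   -0.09]
.330,.2516,.072,2.306 -> [0.0011 0.0024 0.0389] [-0.     0.002 -0.   ] rows>= 0.9
.3968,.3120,.072,2.306 -> [-0.089   0.0024  0.0391] [-0.     0.002 -0.   ] rows>= 2.3
```

```bash
python3 drive.py '0.001 0.0024 0.02 0 0 0;0.001 0.0024 0.0385 0 0 0;0.001 0.0024 0.0385 0 0 0;-0.008 0.0024 0.0385 0 0 0;-0.016 0.0024 0.0385 0 0 0;-0.024 0.0024 0.0385 0 0 0;-0.024 0.0024 0.0385 0 0 0'; python3 go.py .3968,.3120,.0715,2.306
```

```text
time_s: 7.47
eef_pos: [0.3517, 0.2712, 0.0732]
eef_rot: [-0.359, 0.933, 0.001, 0.003]
contact_force: [1.0, 0.4, -3.0]
finger_gap: 0.0439
grasp_force: 63.2
t 7.47 pos [0.3517 0.2712 0.0732] yawy 2.3061 F [ 1.   0.4 -3. ] gap 0.0439 grip 63.2 j [ 0.66  0.26 -0.6   0.71  0.   -0.08]
.3968,.3120,.0715,2.306 -> [-0.0608  0.      0.0021] [-0.     0.006  0.   ] rows>= 1.5
```

```bash
python3 drive.py '-0.006 0 0 0 0 0;-0.012 0 0 0 0 0;-0.018 0 0 0 0 0;-0.024 0 0 0 0 0;-0.024 0 0 0 0 0;-0.024 0 0 0 0 0'; python3 go.py .3968,.3120,.0715,2.306
```

```text
time_s: 7.97
eef_pos: [0.3654, 0.2846, 0.0717]
eef_rot: [-0.359, 0.933, 0.0, -0.0]
contact_force: [-1.2, 0.6, -2.9]
finger_gap: 0.0439
grasp_force: 63.1
t 7.97 pos [0.3654 0.2846 0.0717] yawy 2.3061 F [-1.2  0.6 -2.9] gap 0.0439 grip 63.1 j [ 0.66  0.29 -0.56  0.73  0.   -0.07]
.3968,.3120,.0715,2.306 -> [-0.0416 -0.0008  0.0002] [ 0.001 -0.     0.   ] rows>= 1.0
```

```bash
python3 drive.py '-0.007 0 0 0 0 0;-0.014 0 0 0 0 0;-0.021 0 0 0 0 0;-0.028 0 0 0 0 0;-0.034 0 0 0 0 0;-0.034 0 0 0 0 0;-0.034 0 0 0 0 0'; python3 go.py .3968,.3120,.0715,2.306
```

```text
time_s: 8.55
eef_pos: [0.3922, 0.3087, 0.0718]
eef_rot: [-0.36, 0.933, 0.001, 0.001]
contact_force: [-1.6, 3.8, -5.5]
finger_gap: 0.0441
grasp_force: 63.0
t 8.55 pos [0.3922 0.3087 0.0718] yawy 2.3066 F [-1.6  3.8 -5.5] gap 0.0441 grip 63.0 j [ 0.67  0.34 -0.48  0.75  0.   -0.07]
.3968,.3120,.0715,2.306 -> [-0.0056 -0.0006  0.0004] [0.001 0.003 0.001] rows>= 0.1
```

```bash
python3 drive.py '-0.002 0 0 0 0 0;-0.004 0 0 0 0 0;-0.006 0 0 0 0 0;-0.006 0 0 0 0 0'; python3 drive.py '-0.0015 0 0 0 0 0;-0.003 0 0 0 0 0;-0.003 0 0 0 0 0';  python3 go.py .3968,.3120,.0715,2.306
```

```text
time_s: 8.88
eef_pos: [0.3943, 0.3105, 0.0714]
eef_rot: [-0.359, 0.933, -0.0, -0.001]
contact_force: [-5.3, 1.5, -3.5]
finger_gap: 0.0438
grasp_force: 63.1
time_s: 9.13
eef_pos: [0.3957, 0.3118, 0.0713]
eef_rot: [-0.359, 0.933, -0.0, -0.002]
contact_force: [-5.9, 0.4, -2.0]
finger_gap: 0.044
grasp_force: 63.3
t 9.13 pos [0.3957 0.3118 0.0713] yawy 2.306 F [-5.9  0.4 -2. ] gap 0.044 grip 63.3 j [ 0.67  0.35 -0.46  0.76  0.   -0.07]
.3968,.3120,.0715,2.306 -> [-0.001  -0.0006 -0.0002] [ 0.001 -0.004 -0.   ] rows>= 0.0
```

```bash
python3 drive.py '-0.002 0 0 0 0 0;-0.004 0 0 0 0 0;-0.004 0 0 0 0 0;-0.004 0 0 0 0 0';  python3 go.py .3968,.3120,.0715,2.306
```

```text
time_s: 9.47
eef_pos: [0.3959, 0.312, 0.0709]
eef_rot: [-0.359, 0.933, -0.002, -0.005]
contact_force: [-10.5, -3.4, 3.1]
finger_gap: 0.0442
grasp_force: 63.8
t 9.47 pos [0.3959 0.312  0.0709] yawy 2.3059 F [-10.5  -3.4   3.1] gap 0.0442 grip 63.8 j [ 0.67  0.36 -0.45  0.77 -0.   -0.07]
.3968,.3120,.0715,2.306 -> [-0.0007 -0.0006 -0.0006] [ 0.001 -0.011 -0.   ] rows>= 0.1
```

```bash
python3 drive.py '0.003 0 0.0015 0 0 0;0.003 0 0.0015 0 0 0'; python3 drive.py '0 0 0 0 0 0;0 0 0 0 0 0;0 0 0 0 0 0;0 0 0 0 0 0' 0.066; python3 go.py .3962,.3115,.0925,2.306
```

```text
time_s: 9.63
eef_pos: [0.3957, 0.3118, 0.07]
eef_rot: [-0.359, 0.933, -0.001, -0.003]
contact_force: [-8.5, -1.0, 0.8]
finger_gap: 0.0445
grasp_force: 63.6
time_s: 9.97
eef_pos: [0.3999, 0.3141, 0.071]
eef_rot: [-0.359, 0.933, -0.0, 0.001]
contact_force: [-0.2, 0.7, -0.2]
finger_gap: 0.066
grasp_force: 0.0
t 9.97 pos [0.3999 0.3141 0.071 ] yawy 2.3055 F [-0.2  0.7 -0.2] gap 0.066 grip 0.0 j [ 0.67  0.36 -0.45  0.76 -0.   -0.07]
.3962,.3115,.0925,2.306 -> [ 0.0044  0.0005 -0.0215] [-0.001  0.003 -0.   ] rows>= 0.5
```

```bash
python3 drive.py '0.004 0.0005 -0.01 0 0 0;0.004 0.0005 -0.0215 0 0 0;0.004 0.0005 -0.0215 0 0 0;0.004 0.0005 -0.0215 0 0 0'; python3 go.py .3962,.3115,.0925,2.306
python3 - <<'E'
from fit import *
from cell import r
C={n:avg(r,n,3) for n in("top","scene")}
for n in C: np.savez(n+"3.npz",**C[n])
for n in C:
    P=cloud(C[n]).reshape(-1,3)
    m=(np.hypot(P[:,0]-.396,P[:,1]-.312)<.035)&(P[:,2]>.074)&(P[:,2]<.128)
    X=P[m]-[0,0,.016]; print(n,m.sum(),nestfit(X,[.396,.312]))
c=C["scene"]
u,v=proj(c,[[.396,.312,.09]])[0].astype(int)
cv2.imwrite("pics/home.png",cv2.resize(c["image"][v-35:v+35,u-40:u+60,::-1],None,fx=6,fy=6,interpolation=cv2.INTER_CUBIC))
E
```

```text
time_s: 10.3
eef_pos: [0.3961, 0.312, 0.0929]
eef_rot: [-0.359, 0.933, 0.0, 0.001]
contact_force: [0.7, -0.1, -0.2]
finger_gap: 0.0656
grasp_force: 0.0
t 10.3 pos [0.3961 0.312  0.0929] yawy 2.3059 F [ 0.7 -0.1 -0.2] gap 0.0656 grip 0.0 j [ 0.67  0.33 -0.43  0.81 -0.   -0.07]
.3962,.3115,.0925,2.306 -> [ 0.0002 -0.0005  0.0004] [-0.001  0.003 -0.   ] rows>= 0.0
top 97 (array([0.39655665, 0.31083697]), np.float64(0.0010862045019523967))
scene 116 (array([0.39345666, 0.31207854]), np.float64(0.0019628122818604278))
```

View pics/home.png

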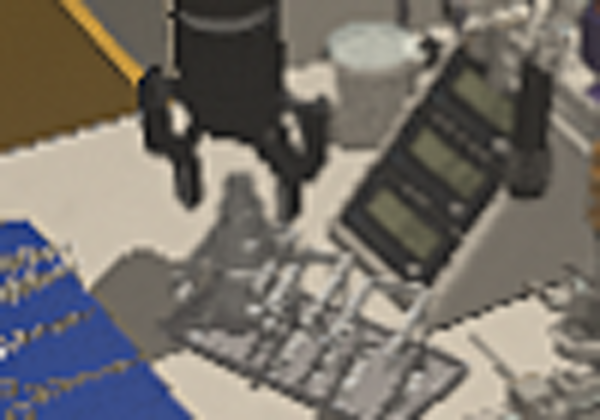

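The nest hangs upright and home in the large row, within about 1.5 mm of the fitted home, and is released. Next I'll grip the medium collar and draw it out.

```bash
python3 drive.py '0 0 0 0 0 0;0 0 0 0 0 0;0 0 0 0 0 0;0 0 0 0 0 0;0 0 0 0 0 0' 0.02; python3 drive.py '0 0 -0.003 0 0 0;0 0 -0.006 0 0 0;0 0 -0.01 0 0 0;0 0 -0.014 0 0 0;0 0 -0.018 0 0 0'; python3 go.py
```

```text
time_s: 11.02
eef_pos: [0.3951, 0.3118, 0.092]
eef_rot: [-0.359, 0.933, 0.0, 0.0]
contact_force: [-1.3, 1.6, 2.5]
finger_gap: 0.0318
grasp_force: 59.2
time_s: 11.43
eef_pos: [0.394, 0.3107, 0.1088]
eef_rot: [-0.359, 0.933, -0.0, -0.002]
contact_force: [-0.2, 0.6, -12.7]
finger_gap: 0.032
grasp_force: 60.6
t 11.43 pos [0.394  0.3107 0.1088] yawy 2.306 F [ -0.2   0.6 -12.7] gap 0.032 grip 60.6 j [ 0.67  0.31 -0.41  0.86  0.   -0.07]
```

```bash
python3 drive.py '0 0 -0.004 0 0 0;0 0 -0.008 0 0 0;0 0 -0.012 0 0 0;0 0 -0.016 0 0 0;0 0 -0.02 0 0 0;0 0 -0.026 0 0 0;0 0 -0.034 0 0 0;0 0 -0.045 0 0 0;0 0 -0.045 0 0 0;0 0 -0.045 0 0 0'; python3 go.py .386,.1406,.155,2.306
python3 - <<'E'
from fit import *
from cell import r
C={n:avg(r,n,3) for n in("top","scene")}
p=r.observe()["eef_pos"]
for n in C:
    P=cloud(C[n]).reshape(-1,3)
    m=(np.hypot(P[:,0]-.396,P[:,1]-.312)<.032)&(P[:,2]>.055)&(P[:,2]<.18); q=P[m]
    print(n,m.sum(),np.histogram(q[:,2],np.arange(.055,.19,.005))[0])
    X=q[q[:,2]<.086]-[0,0,.016]; print(nestfit(X,[.396,.312]))
E
```

```text
time_s: 12.27
eef_pos: [0.3967, 0.3126, 0.1567]
eef_rot: [-0.359, 0.933, 0.001, 0.002]
contact_force: [-0.1, -0.7, -1.0]
finger_gap: 0.0318
grasp_force: 61.8
t 12.27 pos [0.3967 0.3126 0.1567] yawy 2.3058 F [-0.1 -0.7 -1. ] gap 0.0318 grip 61.8 j [ 0.67  0.27 -0.33  0.97 -0.   -0.07]
.386,.1406,.155,2.306 -> [ 0.1233 -0.1204  0.0012] [-0.001  0.005 -0.   ] rows>= 4.1
top 240 [ 4 44 36 16 11 29  2  0  0  0  0  1  3  5  2  0  0  0 23 14  4  4 17 18
  7  0]
(array([0.39761568, 0.31126713]), np.float64(0.0013186181333354509))
scene 269 [11 27 31 15 21 16  0  0  0  0  2  7  8  6  9  6  6  6 17  7 11 14 20 13
 16  0]
(array([0.39518117, 0.3094104 ]), np.float64(0.0021440223598292196))
```

Run:
```python
from fit import *
for n in("top1","scene1"):
    P=cloud(load(n)).reshape(-1,3)
    for a in((.386,.141),(.42,.171),(.4535,.201),(.36,.23),(.43,.263)):
        d=np.hypot(P[:,0]-a[0],P[:,1]-a[1]); m=(P[:,2]>.076)&(P[:,2]<.5); i=np.argsort(np.where(m,d,9))[:200:40]
        print(n,a,[(P[k].round(3).tolist(),round(d[k],3)) for k in i[:3]])
```

```text
top1 (0.386, 0.141) [([0.483, 0.133, 0.078], np.float64(0.097)), ([0.493, 0.094, 0.245], np.float64(0.117)), ([0.496, 0.086, 0.245], np.float64(0.123))]
top1 (0.42, 0.171) [([0.483, 0.133, 0.078], np.float64(0.073)), ([0.487, 0.089, 0.229], np.float64(0.106)), ([0.487, 0.084, 0.23], np.float64(0.11))]
top1 (0.4535, 0.201) [([0.483, 0.133, 0.078], np.float64(0.074)), ([0.547, 0.202, 0.236], np.float64(0.093)), ([0.547, 0.228, 0.251], np.float64(0.098))]
top1 (0.36, 0.23) [([0.483, 0.133, 0.078], np.float64(0.157)), ([0.543, 0.206, 0.242], np.float64(0.185)), ([0.482, 0.088, 0.078], np.float64(0.188))]
top1 (0.43, 0.263) [([0.537, 0.235, 0.234], np.float64(0.11)), ([0.548, 0.257, 0.081], np.float64(0.118)), ([0.551, 0.277, 0.087], np.float64(0.121))]
scene1 (0.386, 0.141) [([0.482, 0.088, 0.226], np.float64(0.11)), ([0.497, 0.098, 0.261], np.float64(0.119)), ([0.494, 0.077, 0.233], np.float64(0.125))]
scene1 (0.42, 0.171) [([0.488, 0.098, 0.242], np.float64(0.1)), ([0.504, 0.102, 0.279], np.float64(0.108)), ([0.516, 0.11, 0.311], np.float64(0.114))]
scene1 (0.4535, 0.201) [([0.531, 0.228, 0.232], np.float64(0.082)), ([0.538, 0.232, 0.242], np.float64(0.09)), ([0.549, 0.186, 0.253], np.float64(0.096))]
scene1 (0.36, 0.23) [([0.531, 0.228, 0.232], np.float64(0.171)), ([0.542, 0.223, 0.231], np.float64(0.182)), ([0.493, 0.098, 0.245], np.float64(0.187))]
scene1 (0.43, 0.263) [([0.531, 0.228, 0.232], np.float64(0.107)), ([0.54, 0.308, 0.08], np.float64(0.119)), ([0.552, 0.268, 0.084], np.float64(0.122))]
```

```bash
python3 drive.py '0.025 -0.024 0 0 0 0;0.05 -0.048 0 0 0 0;0.075 -0.073 0 0 0 0;0.1 -0.097 0 0 0 0;0.123 -0.1205 0 0 0 0;0.123 -0.1205 0 0 0 0;0.123 -0.1205 0.02 0 0 0;0.123 -0.1205 0.05 0 0 0;0.123 -0.1205 0.05 0 0 0;0.123 -0.1205 0.05 0 0 0'; python3 go.py .3867,.1407,.072,2.306; python3 -c "
from cell import r;import numpy as np
from h import *
c=r.read_camera('scene');P=cloud(c).reshape(-1,3);t=cloud(r.read_camera('top')).reshape(-1,3)
for Q in(P,t):
    m=(np.hypot(Q[:,0]-.386,Q[:,1]-.141)<.03)&(Q[:,2]>.01);print(np.histogram(Q[m][:,2],np.arange(.01,.14,.006))[0])"; python3 go.py .3867,.1407,.072,2.306
```

```text
time_s: 13.4
eef_pos: [0.3829, 0.1391, 0.1037]
eef_rot: [-0.359, 0.933, 0.0, -0.002]
contact_force: [-0.5, 0.5, -1.1]
finger_gap: 0.0317
grasp_force: 61.8
t 13.4 pos [0.3829 0.1391 0.1037] yawy 2.306 F [-0.5  0.5 -1.1] gap 0.0317 grip 61.8 j [ 0.35  0.17 -0.62  0.78  0.   -0.39]
.3867,.1407,.072,2.306 -> [-0.004  -0.0014  0.0317] [ 0.002 -0.004  0.   ] rows>= 0.8
[16  0  0  0  0  0  0  2  6  4 12 11  7  9 19  7 17 19 16 15 26]
[22  1  0  0  0  0  0  0  0  0  0  0  0  1  8  2  1  1  2  0  0]
t 13.5 pos [0.3853 0.1401 0.1055] yawy 2.3064 F [-0.2  0.2 -1.3] gap 0.0318 grip 61.8 j [ 0.35  0.17 -0.62  0.78  0.   -0.39]
.3867,.1407,.072,2.306 -> [-0.0014 -0.0005  0.0335] [-0.     0.001  0.   ] rows>= 0.8
```

```bash
python3 drive.py '-0.001 -0.0005 0.015 0 0 0;-0.001 -0.0005 0.0335 0 0 0;-0.001 -0.0005 0.0335 0 0 0;-0.009 -0.0005 0.0335 0 0 0;-0.017 -0.0005 0.0335 0 0 0;-0.025 -0.0005 0.0335 0 0 0;-0.033 -0.0005 0.0335 0 0 0;-0.033 -0.0005 0.0335 0 0 0'; python3 go.py .4535,.201,.072,2.306
```

```text
time_s: 14.17
eef_pos: [0.4033, 0.1554, 0.0718]
eef_rot: [-0.359, 0.933, -0.005, -0.008]
contact_force: [-15.6, -17.6, 25.2]
finger_gap: 0.0319
grasp_force: 80.9
t 14.17 pos [0.4033 0.1554 0.0718] yawy 2.3053 F [-15.6 -17.6  25.2] gap 0.0319 grip 80.9 j [ 0.38  0.25 -0.61  0.72 -0.01 -0.36]
.4535,.201,.072,2.306 -> [-0.0678  0.0002 -0.0015] [-0.003 -0.019 -0.001] rows>= 1.6
```

Blocked at the mouth, with 25 N upward and about 23 N backward. The medium cup probably sits lower in the fingers than I assumed, so I'll back out and measure it.

```bash
python3 drive.py '0.012 0 0 0 0 0;0.024 0 -0.004 0 0 0;0.03 0 -0.02 0 0 0;0.03 0 -0.035 0 0 0;0.03 0 -0.035 0 0 0;0.03 0 -0.035 0 0 0'; python3 go.py .3867,.1407,.072,2.306
python3 - <<'E'
from fit import *
from cell import r
C={n:avg(r,n,4) for n in("top","scene")}
for n in C: np.savez(n+"4.npz",**C[n])
p=r.observe()["eef_pos"]; print(p)
c=C["scene"]; P=cloud(c).reshape(-1,3)
m=(np.hypot(P[:,0]-p[0],P[:,1]-p[1])<.03)&(P[:,2]>.02)&(P[:,2]<p[2]+.06); q=P[m]
d=q[:,:2]-p[:2]; rr=np.hypot(*d.T)
for z in np.arange(.04,.17,.004):
    k=(q[:,2]>=z)&(q[:,2]<z+.004)
    if k.any(): print(round(z,3),k.sum(),np.percentile(rr[k],[10,50,90]).round(4))
u,v=proj(c,[p])[0].astype(int)
im=cv2.resize(c["image"][v-40:v+30,u-40:u+40,::-1],None,fx=7,fy=7,interpolation=cv2.INTER_CUBIC)
cv2.imwrite("pics/med.png",im)
E
```

```text
time_s: 14.67
eef_pos: [0.3893, 0.1421, 0.1076]
eef_rot: [-0.359, 0.933, 0.0, 0.002]
contact_force: [0.6, -0.5, -2.1]
finger_gap: 0.0319
grasp_force: 61.8
t 14.67 pos [0.3893 0.1421 0.1076] yawy 2.306 F [ 0.6 -0.5 -2.1] gap 0.0319 grip 61.8 j [ 0.35  0.17 -0.61  0.79  0.   -0.39]
.3867,.1407,.072,2.306 -> [0.0031 0.0008 0.0356] [-0.002  0.005  0.   ] rows>= 0.9
[0.38694384 0.14120381 0.10570133]
0.06 6 [0.0128 0.0142 0.0165]
0.064 7 [0.0135 0.015  0.0194]
0.068 4 [0.0145 0.0173 0.0191]
0.072 8 [0.0136 0.0168 0.0191]
0.076 5 [0.0143 0.0167 0.0179]
0.08 8 [0.0137 0.0171 0.0193]
0.084 6 [0.014  0.0172 0.0182]
0.088 3 [0.0158 0.0159 0.0174]
0.092 2 [0.0199 0.0212 0.0226]
0.096 23 [0.0154 0.0194 0.0238]
0.1 6 [0.0135 0.0172 0.0187]
0.104 3 [0.0165 0.0194 0.022 ]
0.108 9 [0.016  0.0188 0.0223]
0.112 13 [0.0138 0.0178 0.0241]
0.116 14 [0.0077 0.016  0.0248]
0.12 16 [0.0106 0.0186 0.0259]
0.124 12 [0.01   0.0216 0.0275]
0.128 12 [0.0107 0.0171 0.0256]
0.132 15 [0.0071 0.0123 0.0255]
0.136 16 [0.0092 0.0138 0.0259]
0.14 5 [0.0098 0.0195 0.0235]
0.144 7 [0.0208 0.0266 0.0289]
0.148 4 [0.0207 0.0218 0.0267]
0.152 7 [0.018  0.0271 0.0292]
0.156 15 [0.0202 0.0247 0.0288]
0.16 8 [0.019 0.024 0.028]
0.164 1 [0.0197 0.0197 0.0197]
```

View pics/med.png

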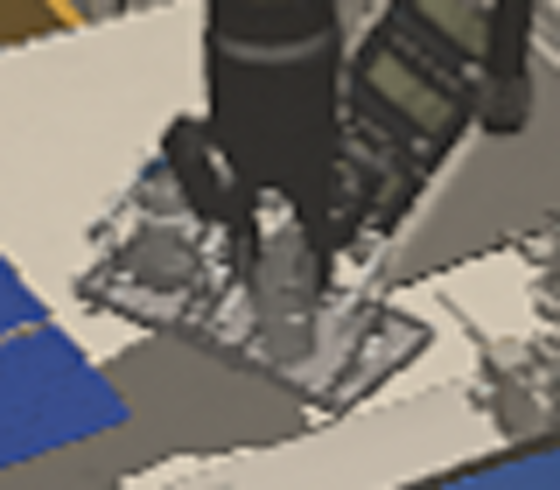

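```bash
cat >> fit.py <<'E'
PROF={'L':([0,44,47,66],[23,28,23]),'M':([0,36,39,58,61,80],[17,22,17,16,11]),'S':([0,28,31,50],[11,16,11])}
def cupfit(X,o,p0):
    """fit (x,y,z0) of an upright cup to points, m"""
    zs,R=[np.array(a)/1e3 for a in PROF[o]]; R=np.r_[R,R[-1]-.002]
    def f(p):
        r=np.hypot(X[:,0]-p[0],X[:,1]-p[1]); z=X[:,2]-p[2]; d=[np.hypot(np.maximum(0,r-R[0]),z)]
        for i in range(len(zs)-1):
            d.append(np.hypot(r-R[i],np.maximum(0,np.maximum(zs[i]-z,z-zs[i+1]))))
            lo,hi=sorted((R[i],R[i+1])); d.append(np.hypot(np.maximum(0,np.maximum(lo-r,r-hi)),z-zs[i+1]))
        return np.min(d,0)
    s=min((least_squares(f,np.add(p0,[0,0,k]),loss="soft_l1",f_scale=.0015) for k in(-.006,-.003,0,.003,.006)),key=lambda s:s.cost); return s.x.round(4),np.median(f(s.x)).round(5),len(X)
E
python3 - <<'E'
from fit import *
for n in("scene4","top4"):
    P=cloud(load(n)).reshape(-1,3)
    q=P[(np.hypot(P[:,0]-.396,P[:,1]-.3115)<.026)&(P[:,2]>.062)&(P[:,2]<.09)]
    print(n,"L",cupfit(q,'L',[.396,.312,.016]))
    q=P[(np.hypot(P[:,0]-.387,P[:,1]-.1412)<.03)&(P[:,2]>.03)&(P[:,2]<.103)]
    print("M",cupfit(q,'M',[.387,.141,.059]))
E
python3 go.py
```

```text
scene4 L (array([0.3977, 0.3093, 0.0205]), np.float64(0.00112), 49)
M (array([0.3842, 0.1434, 0.0608]), np.float64(0.00077), 76)
top4 L (array([0.396, 0.312, 0.01 ]), np.float64(nan), 0)
M (array([0.3899, 0.1393, 0.0457]), np.float64(0.00117), 14)
t 15.07 pos [0.3869 0.1412 0.1057] yawy 2.3061 F [-0.3  0.3 -0.3] gap 0.0319 grip 61.8 j [ 0.35  0.17 -0.61  0.79  0.   -0.39]
  return _methods._mean(a, axis=axis, dtype=dtype,
  ret = ret.dtype.type(ret / rcount)
```

```bash
python3 drive.py '0 0 0.015 0 0 0;0 0 0.033 0 0 0;0 0 0.033 0 0 0;-0.007 0 0.033 0 0 0;-0.013 0 0.033 0 0 0;-0.018 0 0.033 0 0 0;-0.018 0 0.033 0 0 0'; python3 drive.py '-0.003 0 0 0 0 0;-0.006 0 0 0 0 0;-0.006 0 0 0 0 0'; python3 go.py .4535,.201,.072,2.306
```

```text
time_s: 15.65
eef_pos: [0.4033, 0.1548, 0.0743]
eef_rot: [-0.36, 0.933, 0.0, 0.002]
contact_force: [0.0, 1.2, -1.2]
finger_gap: 0.0321
grasp_force: 61.8
time_s: 15.9
eef_pos: [0.4048, 0.1571, 0.0736]
eef_rot: [-0.359, 0.933, -0.0, -0.001]
contact_force: [-2.0, -2.3, 5.3]
finger_gap: 0.032
grasp_force: 65.2
t 15.9 pos [0.4048 0.1571 0.0736] yawy 2.3061 F [-2.  -2.3  5.3] gap 0.032 grip 65.2 j [ 0.37  0.25 -0.62  0.71 -0.   -0.36]
.4535,.201,.072,2.306 -> [-0.0656 -0.0001  0.0015] [-0.    -0.001  0.   ] rows>= 1.6
```

```bash
python3 drive.py '0.002 0 -0.001 0 0 0;0.002 0 -0.0018 0 0 0;-0.003 0 -0.0018 0 0 0;-0.007 0 -0.0018 0 0 0;-0.007 0 -0.0018 0 0 0'; python3 go.py .4535,.201,.072,2.306
```

```text
time_s: 16.32
eef_pos: [0.4104, 0.1623, 0.0744]
eef_rot: [-0.359, 0.933, 0.0, -0.0]
contact_force: [1.6, 1.1, -9.8]
finger_gap: 0.0317
grasp_force: 61.1
t 16.32 pos [0.4104 0.1623 0.0744] yawy 2.3061 F [ 1.6  1.1 -9.8] gap 0.0317 grip 61.1 j [ 0.38  0.25 -0.6   0.72  0.   -0.36]
.4535,.201,.072,2.306 -> [-0.058  -0.0002  0.0024] [ 0.    -0.001  0.   ] rows>= 1.4
```

```bash
python3 drive.py '0 0 0.001 0 0 0;0 0 0.001 0 0 0'; python3 drive.py '-0.004 0 0 0 0 0;-0.008 0 0 0 0 0;-0.008 0 0 0 0 0'; python3 go.py .4535,.201,.072,2.306
```

```text
time_s: 16.48
eef_pos: [0.4107, 0.1626, 0.0739]
eef_rot: [-0.359, 0.933, 0.0, 0.0]
contact_force: [1.3, 1.1, -5.1]
finger_gap: 0.0321
grasp_force: 62.4
time_s: 16.73
eef_pos: [0.4158, 0.1675, 0.0737]
eef_rot: [-0.359, 0.933, 0.0, -0.001]
contact_force: [-1.2, -2.3, -5.2]
finger_gap: 0.032
grasp_force: 61.5
t 16.73 pos [0.4158 0.1675 0.0737] yawy 2.3061 F [-1.2 -2.3 -5.2] gap 0.032 grip 61.5 j [ 0.38  0.27 -0.59  0.72  0.   -0.35]
.4535,.201,.072,2.306 -> [-0.0504 -0.0004  0.0016] [ 0.001 -0.001  0.   ] rows>= 1.2
```

```bash
python3 drive.py '-0.005 0 0.0007 0 0 0;-0.01 0 0.0007 0 0 0;-0.015 0 0.0007 0 0 0;-0.02 0 0.0007 0 0 0;-0.02 0 0.0007 0 0 0'; python3 go.py .4535,.201,.072,2.306
```

```text
time_s: 17.15
eef_pos: [0.4328, 0.1821, 0.0735]
eef_rot: [-0.36, 0.933, 0.0, 0.001]
contact_force: [1.8, 0.8, -4.3]
finger_gap: 0.0319
grasp_force: 61.5
t 17.15 pos [0.4328 0.1821 0.0735] yawy 2.3065 F [ 1.8  0.8 -4.3] gap 0.0319 grip 61.5 j [ 0.4   0.3  -0.54  0.73  0.   -0.34]
.4535,.201,.072,2.306 -> [-0.028   0.0001  0.0016] [-0.     0.002  0.001] rows>= 0.7
```

```bash
python3 drive.py '-0.005 0 0.0007 0 0 0;-0.01 0 0.0007 0 0 0;-0.015 0 0.0007 0 0 0;-0.02 0 0.0007 0 0 0;-0.024 0 0.0007 0 0 0;-0.024 0 0.0007 0 0 0'; python3 drive.py '-0.002 0 0 0 0 0;-0.004 0 0 0 0 0;-0.004 0 0 0 0 0'; python3 go.py .4535,.201,.072,2.306
```

```text
time_s: 17.65
eef_pos: [0.4501, 0.1978, 0.0729]
eef_rot: [-0.36, 0.933, 0.0, 0.001]
contact_force: [0.1, 0.9, -1.8]
finger_gap: 0.0319
grasp_force: 61.8
time_s: 17.9
eef_pos: [0.4521, 0.1998, 0.0727]
eef_rot: [-0.359, 0.933, 0.0, 0.0]
contact_force: [0.0, -0.2, -2.0]
finger_gap: 0.0321
grasp_force: 61.8
t 17.9 pos [0.4521 0.1998 0.0727] yawy 2.306 F [ 0.  -0.2 -2. ] gap 0.0321 grip 61.8 j [ 0.42  0.33 -0.48  0.75  0.   -0.32]
.4535,.201,.072,2.306 -> [-0.0019 -0.0001  0.0007] [-0.  0.  0.] rows>= 0.0
```

Free-running in the channel. Now I'll push until it meets the stop.

```bash
python3 drive.py '-0.002 0 0 0 0 0;-0.004 0 0 0 0 0;-0.004 0 0 0 0 0'; python3 drive.py '-0.002 0 0 0 0 0;-0.004 0 0 0 0 0;-0.004 0 0 0 0 0'; python3 go.py .4535,.201,.072,2.306
```

```text
time_s: 18.15
eef_pos: [0.453, 0.2009, 0.0722]
eef_rot: [-0.359, 0.933, -0.001, -0.002]
contact_force: [-3.8, -3.0, 1.2]
finger_gap: 0.0322
grasp_force: 62.1
time_s: 18.4
eef_pos: [0.4532, 0.2014, 0.0716]
eef_rot: [-0.359, 0.933, -0.002, -0.005]
contact_force: [-7.1, -8.5, 4.5]
finger_gap: 0.0317
grasp_force: 62.5
t 18.4 pos [0.4532 0.2014 0.0716] yawy 2.3051 F [-7.1 -8.5  4.5] gap 0.0317 grip 62.5 j [ 0.42  0.34 -0.47  0.77 -0.   -0.31]
.4535,.201,.072,2.306 -> [ 0.0001 -0.0005 -0.0004] [-0.    -0.011 -0.001] rows>= 0.1
```

```bash
python3 drive.py '0.0045 0 0.0005 0 0 0;0.0045 0 0.0005 0 0 0'; python3 drive.py '0 0 0 0 0 0;0 0 0 0 0 0;0 0 0 0 0 0;0 0 0 0 0 0' 0.056; python3 go.py .4532,.2012,.092,2.306
python3 - <<'E'
from fit import *
from cell import r
C={n:avg(r,n,3) for n in("top","scene")}
for n in C:
    P=cloud(C[n]).reshape(-1,3)
    q=P[(np.hypot(P[:,0]-.4532,P[:,1]-.2012)<.02)&(P[:,2]>.074)&(P[:,2]<.115)]
    print(n,len(q),"M",cupfit(q,'M',[.4532,.2012,.024]) if len(q)>5 else "")
    q=P[(np.hypot(P[:,0]-.396,P[:,1]-.3115)<.026)&(P[:,2]>.075)&(P[:,2]<.09)]
    print(n,len(q),"Lrim",np.median(q,0) if len(q) else "")
E
```

```text
time_s: 18.57
eef_pos: [0.453, 0.2011, 0.0717]
eef_rot: [-0.359, 0.933, -0.0, -0.001]
contact_force: [-3.4, -3.1, 0.2]
finger_gap: 0.0324
grasp_force: 61.9
time_s: 18.9
eef_pos: [0.4556, 0.2027, 0.0727]
eef_rot: [-0.36, 0.933, 0.0, 0.001]
contact_force: [0.6, 0.5, 0.6]
finger_gap: 0.0562
grasp_force: 0.0
t 18.9 pos [0.4556 0.2027 0.0727] yawy 2.3063 F [0.6 0.5 0.6] gap 0.0562 grip 0.0 j [ 0.42  0.34 -0.48  0.75  0.   -0.32]
.4532,.2012,.092,2.306 -> [ 0.0028  0.0005 -0.0194] [-0.001  0.002  0.   ] rows>= 0.5
top 21 M (array([0.4531, 0.2028, 0.0245]), np.float64(0.00054), 21)
top 0 Lrim 
scene 55 M (array([0.4498, 0.2023, 0.0234]), np.float64(0.00143), 55)
scene 35 Lrim [0.39780665 0.31429624 0.07938486]
```

```bash
python3 drive.py '0.0028 0.0005 -0.01 0 0 0;0.0028 0.0005 -0.0194 0 0 0;0.0028 0.0005 -0.0194 0 0 0;0.0028 0.0005 -0.0194 0 0 0'; python3 drive.py '0 0 0 0 0 0;0 0 0 0 0 0;0 0 0 0 0 0;0 0 0 0 0 0;0 0 0 0 0 0;0 0 0 0 0 0' 0.01; python3 go.py; python3 drive.py '0 0 -0.003 0 0 0;0 0 -0.006 0 0 0;0 0 -0.009 0 0 0;0 0 -0.012 0 0 0;0 0 -0.016 0 0 0'; python3 go.py
```

```text
time_s: 19.53
eef_pos: [0.453, 0.2009, 0.0928]
eef_rot: [-0.359, 0.933, 0.0, 0.001]
contact_force: [0.4, -0.6, -0.3]
finger_gap: 0.0558
grasp_force: 0.0
time_s: 20.03
eef_pos: [0.452, 0.2003, 0.0916]
eef_rot: [-0.359, 0.933, -0.0, -0.0]
contact_force: [-0.6, -0.8, 2.8]
finger_gap: 0.0188
grasp_force: 58.5
t 20.03 pos [0.452  0.2003 0.0916] yawy 2.3059 F [-0.6 -0.8  2.8] gap 0.0188 grip 58.5 j [ 0.42  0.31 -0.46  0.8  -0.   -0.32]
time_s: 20.45
eef_pos: [0.451, 0.2, 0.1068]
eef_rot: [-0.359, 0.933, -0.0, -0.001]
contact_force: [0.3, 0.1, -8.8]
finger_gap: 0.0191
grasp_force: 58.9
t 20.45 pos [0.451  0.2    0.1068] yawy 2.306 F [ 0.3  0.1 -8.8] gap 0.0191 grip 58.9 j [ 0.42  0.3  -0.43  0.84  0.   -0.32]
```

```bash
python3 drive.py '0 0 -0.004 0 0 0;0 0 -0.008 0 0 0;0 0 -0.012 0 0 0;0 0 -0.018 0 0 0;0 0 -0.026 0 0 0;0 0 -0.04 0 0 0;0 0 -0.045 0 0 0;0 0 -0.045 0 0 0;0 0 -0.045 0 0 0'; python3 go.py .3646,.2025,.152,2.306
python3 - <<'E'
from fit import *
from cell import r
C={n:avg(r,n,3) for n in("top","scene")}
p=r.observe()["eef_pos"]; print(p)
for n in C:
    P=cloud(C[n]).reshape(-1,3)
    d=np.hypot(P[:,0]-p[0],P[:,1]-p[1]); q=P[(d<.024)&(P[:,2]>.055)&(P[:,2]<p[2]-.002)]
    print(n,len(q),np.histogram(q[:,2],np.arange(.055,.155,.005))[0],cupfit(q[q[:,2]>.095],'S',[*p[:2],p[2]-.038]))
E
```

```text
time_s: 21.2
eef_pos: [0.4528, 0.2008, 0.1535]
eef_rot: [-0.359, 0.933, 0.0, 0.001]
contact_force: [-0.4, 0.2, -0.5]
finger_gap: 0.0191
grasp_force: 59.8
t 21.2 pos [0.4528 0.2008 0.1535] yawy 2.306 F [-0.4  0.2 -0.5] gap 0.0191 grip 59.8 j [ 0.42  0.26 -0.36  0.96  0.   -0.32]
.3646,.2025,.152,2.306 -> [0.0643 0.0604 0.0013] [-0.001  0.002  0.   ] rows>= 2.1
[0.45158662 0.20027096 0.1519745 ]
top 113 [ 2 39 19 10  7 22  1  0  0  0  0  0  0  0  0  0  0  2 11] (array([0.4535, 0.2034, 0.1154]), np.float64(0.00051), 13)
scene 120 [ 7 21 13 13 18 10  0  0  0  0  0  0  5  3  5  5  3 10  7] (array([0.4498, 0.2036, 0.1136]), np.float64(0.00074), 38)
```

```bash
python3 drive.py '0.033 0.031 0 0 0 0;0.062 0.0595 0 0 0 0;0.063 0.061 0 0 0 0;0.063 0.061 0.02 0 0 0;0.063 0.061 0.05 0 0 0;0.063 0.061 0.07 0 0 0;0.063 0.061 0.07 0 0 0;0.063 0.061 0.07 0 0 0'; python3 drive.py '0 0 0 0 0 0'; python3 go.py .3646,.2025,.0722,2.306 .4313,.2628,.0722,2.306
```

```text
time_s: 22.17
eef_pos: [0.3632, 0.2028, 0.0818]
eef_rot: [-0.359, 0.933, -0.0, -0.002]
contact_force: [0.7, 0.0, -0.2]
finger_gap: 0.0193
grasp_force: 59.8
time_s: 22.25
eef_pos: [0.365, 0.2037, 0.0832]
eef_rot: [-0.359, 0.933, 0.0, 0.0]
contact_force: [-0.1, 0.3, 0.2]
finger_gap: 0.0189
grasp_force: 59.8
t 22.25 pos [0.365  0.2037 0.0832] yawy 2.306 F [-0.1  0.3  0.2] gap 0.0189 grip 59.8 j [ 0.51  0.21 -0.64  0.72  0.   -0.23]
.3646,.2025,.0722,2.306 -> [ 0.0011 -0.0007  0.011 ] [-0.     0.001 -0.   ] rows>= 0.3
.4313,.2628,.0722,2.306 -> [-0.0888 -0.0007  0.0111] [-0.     0.001 -0.   ] rows>= 2.1
```

Now down to ledge height and into the small row's flare.

```bash
python3 drive.py '0 -0.0007 0.011 0 0 0;0 -0.0007 0.011 0 0 0;-0.007 -0.0007 0.011 0 0 0;-0.013 -0.0007 0.011 0 0 0;-0.019 -0.0007 0.011 0 0 0;-0.019 -0.0007 0.011 0 0 0'; python3 drive.py '-0.004 0 0 0 0 0;-0.008 0 0 0 0 0;-0.008 0 0 0 0 0'; python3 go.py .4313,.2628,.0722,2.306
```

```text
time_s: 22.75
eef_pos: [0.3755, 0.2124, 0.0719]
eef_rot: [-0.359, 0.933, -0.002, -0.005]
contact_force: [-9.4, -9.5, 15.8]
finger_gap: 0.0192
grasp_force: 71.3
time_s: 23.0
eef_pos: [0.3759, 0.2128, 0.0715]
eef_rot: [-0.359, 0.933, -0.005, -0.01]
contact_force: [-18.0, -20.3, 30.0]
finger_gap: 0.0191
grasp_force: 82.0
t 23.0 pos [0.3759 0.2128 0.0715] yawy 2.3049 F [-18.  -20.3  30. ] gap 0.0191 grip 82.0 j [ 0.52  0.26 -0.61  0.73 -0.01 -0.21]
.4313,.2628,.0722,2.306 -> [-0.0746 -0.     -0.0024] [-0.002 -0.023 -0.001] rows>= 1.8
```

```bash
python3 drive.py '0.012 0 0 0 0 0;0.022 0 -0.003 0 0 0;0.022 0 -0.003 0 0 0;0.022 0 -0.003 0 0 0'; python3 drive.py '0 0 0 0 0 0'; python3 go.py .4313,.2628,.0722,2.306
python3 - <<'E'
from fit import *
from cell import r
C={n:avg(r,n,4) for n in("top","scene")}
for n in C: np.savez(n+"5.npz",**C[n])
p=r.observe()["eef_pos"]; print(p)
for n in C:
    P=cloud(C[n]).reshape(-1,3)
    d=np.hypot(P[:,0]-p[0],P[:,1]-p[1]); q=P[(d<.024)&(P[:,2]>.025)&(P[:,2]<p[2]-.002)]
    print(n,len(q),np.histogram(q[:,2],np.arange(.025,.08,.003))[0],cupfit(q,'S',[*p[:2],p[2]-.038]) if len(q)>8 else "")
c=C["scene"]; u,v=proj(c,[p])[0].astype(int)
cv2.imwrite("pics/small.png",cv2.resize(c["image"][v-35:v+30,u-35:u+45,::-1],None,fx=8,fy=8,interpolation=cv2.INTER_CUBIC))
E
```

```text
time_s: 23.33
eef_pos: [0.3697, 0.207, 0.0753]
eef_rot: [-0.359, 0.933, 0.0, 0.001]
contact_force: [0.5, -0.4, -1.2]
finger_gap: 0.0192
grasp_force: 60.0
time_s: 23.42
eef_pos: [0.3701, 0.2073, 0.0751]
eef_rot: [-0.359, 0.933, 0.0, 0.001]
contact_force: [0.2, 0.5, -1.1]
finger_gap: 0.0191
grasp_force: 60.0
t 23.42 pos [0.3701 0.2073 0.0751] yawy 2.306 F [ 0.2  0.5 -1.1] gap 0.0191 grip 60.0 j [ 0.51  0.23 -0.64  0.7   0.   -0.22]
.4313,.2628,.0722,2.306 -> [-0.0826  0.0001  0.0031] [-0.     0.003  0.   ] rows>= 2.0
[0.36858504 0.2063612  0.07439729]
top 5 [0 0 0 0 0 0 0 0 0 0 0 0 0 0 4 1 0 0] 
scene 32 [ 0  0  0  0  0  4  2  2  2  5  2  1  1 10  2  1  0  0] (array([0.3719, 0.2074, 0.0358]), np.float64(0.00093), 32)
```

View pics/small.png

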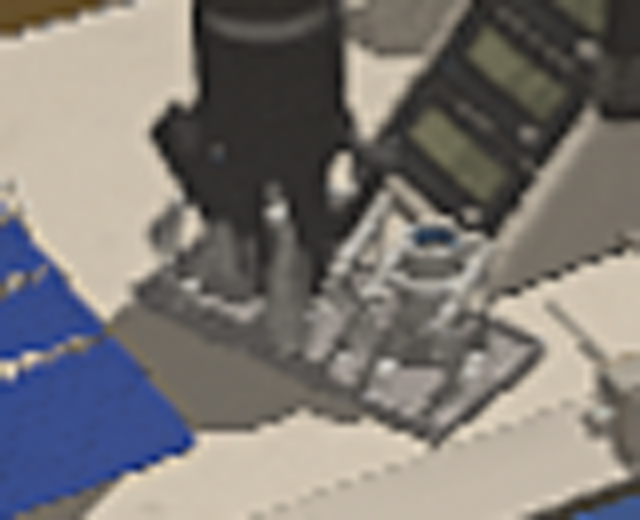

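The picture shows the medium and large cups hanging in their rows, and the small cup unmoved in the fingers near (285,260). The fingertips seem to be catching the raised flare of the lips, so I'll stand the small cup on the bench and regrip about 4.5 mm higher.

```bash
python3 drive.py '0.012 0 0 0 0 0;0.026 0 0.01 0 0 0;0.026 0 0.024 0 0 0;0.026 0 0.0325 0 0 0;0.026 0 0.0325 0 0 0'; python3 drive.py '0 0 0.002 0 0 0;0 0 0.003 0 0 0;0 0 0.003 0 0 0'; python3 go.py
```

```text
time_s: 24.23
eef_pos: [0.3478, 0.188, 0.0407]
eef_rot: [-0.359, 0.933, -0.0, -0.002]
contact_force: [0.5, 0.2, -0.2]
finger_gap: 0.0193
grasp_force: 59.9
time_s: 24.48
eef_pos: [0.3497, 0.1891, 0.0393]
eef_rot: [-0.359, 0.933, 0.0, 0.0]
contact_force: [0.3, -0.2, -0.4]
finger_gap: 0.0192
grasp_force: 59.9
t 24.48 pos [0.3497 0.1891 0.0393] yawy 2.306 F [ 0.3 -0.2 -0.4] gap 0.0192 grip 59.9 j [ 0.5   0.24 -0.75  0.58  0.   -0.24]
```

```bash
python3 drive.py '0 0 0.001 0 0 0;0 0 0.0015 0 0 0;0 0 0.0015 0 0 0'; python3 drive.py '0 0 0.0007 0 0 0;0 0 0.0014 0 0 0;0 0 0.0014 0 0 0'; python3 go.py
```

```text
time_s: 24.73
eef_pos: [0.3494, 0.189, 0.0377]
eef_rot: [-0.359, 0.933, 0.0, 0.0]
contact_force: [-0.1, -0.7, -0.0]
finger_gap: 0.0192
grasp_force: 59.9
time_s: 24.98
eef_pos: [0.3499, 0.1893, 0.0375]
eef_rot: [-0.359, 0.933, 0.0, 0.001]
contact_force: [-2.5, -2.1, 14.2]
finger_gap: 0.019
grasp_force: 61.5
t 24.98 pos [0.3499 0.1893 0.0375] yawy 2.306 F [-2.5 -2.1 14.2] gap 0.019 grip 61.5 j [ 0.5   0.24 -0.75  0.58  0.   -0.24]
```

```bash
python3 drive.py '0 0 -0.001 0 0 0'; python3 drive.py '0 0 0 0 0 0;0 0 0 0 0 0;0 0 0 0 0 0' 0.04; python3 drive.py '0 0 -0.002 0 0 0;0 0 -0.0043 0 0 0;0 0 -0.0043 0 0 0;0 0 -0.0043 0 0 0'; python3 go.py
```

```text
time_s: 25.07
eef_pos: [0.3496, 0.1891, 0.0378]
eef_rot: [-0.359, 0.933, 0.0, 0.001]
contact_force: [-0.8, 0.1, -1.0]
finger_gap: 0.019
grasp_force: 60.0
time_s: 25.32
eef_pos: [0.3492, 0.1888, 0.037]
eef_rot: [-0.359, 0.933, -0.0, -0.0]
contact_force: [-0.6, 0.1, 0.3]
finger_gap: 0.0397
grasp_force: 0.0
time_s: 25.65
eef_pos: [0.3494, 0.1889, 0.0416]
eef_rot: [-0.359, 0.933, 0.0, 0.0]
contact_force: [0.5, -0.3, 0.9]
finger_gap: 0.0403
grasp_force: 0.0
t 25.65 pos [0.3494 0.1889 0.0416] yawy 2.3061 F [ 0.5 -0.3  0.9] gap 0.0403 grip 0.0 j [ 0.5   0.24 -0.75  0.59 -0.   -0.24]
```

```bash
python3 drive.py '0 0 -0.0005 0 0 0;0 0 -0.0005 0 0 0;0 0 -0.0005 0 0 0;0 0 -0.0005 0 0 0;0 0 -0.0005 0 0 0' 0.01; python3 go.py;  python3 drive.py '0 0 -0.01 0 0 0;0 0 -0.025 0 0 0;0 0 -0.034 0 0 0;0 0 -0.034 0 0 0;0 0 -0.034 0 0 0'; python3 go.py .3646,.2025,.0758,2.306 .4313,.2628,.0758,2.306
python3 - <<'E'
from fit import *
from cell import r
c=avg(r,"scene",4)
p=r.observe()["eef_pos"]; print(p)
P=cloud(c).reshape(-1,3)
d=np.hypot(P[:,0]-p[0],P[:,1]-p[1]); q=P[(d<.024)&(P[:,2]>.02)&(P[:,2]<p[2]-.002)]
print(len(q),cupfit(q,'S',[*p[:2],p[2]-.042]))
E
```

```text
time_s: 26.07
eef_pos: [0.3495, 0.1889, 0.0423]
eef_rot: [-0.359, 0.933, 0.0, 0.0]
contact_force: [-1.2, -1.2, 5.5]
finger_gap: 0.0186
grasp_force: 58.5
t 26.07 pos [0.3495 0.1889 0.0423] yawy 2.306 F [-1.2 -1.2  5.5] gap 0.0186 grip 58.5 j [ 0.5   0.23 -0.74  0.59 -0.   -0.24]
time_s: 26.48
eef_pos: [0.3495, 0.189, 0.0759]
eef_rot: [-0.359, 0.933, 0.0, 0.0]
contact_force: [-0.2, 0.5, -0.8]
finger_gap: 0.0184
grasp_force: 58.7
t 26.48 pos [0.3495 0.189  0.0759] yawy 2.306 F [-0.2  0.5 -0.8] gap 0.0184 grip 58.7 j [ 0.5   0.18 -0.69  0.69 -0.   -0.24]
.3646,.2025,.0758,2.306 -> [-0.0203 -0.0001  0.0002] [-0.     0.001 -0.   ] rows>= 0.5
.4313,.2628,.0758,2.306 -> [-1.102e-01 -1.000e-04  2.000e-04] [-0.     0.001 -0.   ] rows>= 2.6
[0.34854588 0.1884592  0.07517869]
36 (array([0.3487, 0.1915, 0.0313]), np.float64(0.00058), 36)
```

```bash
python3 drive.py '-0.012 0 -0.0008 0 0 0;-0.024 0 -0.0008 0 0 0;-0.031 0 -0.0008 0 0 0;-0.035 0 -0.0008 0 0 0;-0.039 0 -0.0008 0 0 0;-0.039 0 -0.0008 0 0 0'; python3 go.py .4313,.2628,.0758,2.306
```

```text
time_s: 27.18
eef_pos: [0.3788, 0.2155, 0.0766]
eef_rot: [-0.36, 0.933, 0.0, 0.0]
contact_force: [0.1, 0.1, 0.1]
finger_gap: 0.0181
grasp_force: 58.7
t 27.18 pos [0.3788 0.2155 0.0766] yawy 2.3063 F [0.1 0.1 0.1] gap 0.0181 grip 58.7 j [ 0.52  0.24 -0.61  0.72  0.   -0.22]
.4313,.2628,.0758,2.306 -> [-0.0707 -0.0002  0.0008] [-0.  0.  0.] rows>= 1.7
```

Past the earlier blocking point without any force. Carrying on in.

```bash
python3 drive.py '-0.005 0 0 0 0 0;-0.01 0 0 0 0 0;-0.014 0 0 0 0 0;-0.014 0 0 0 0 0'; python3 go.py .4313,.2628,.0758,2.306
```

```text
time_s: 27.52
eef_pos: [0.3896, 0.2252, 0.077]
eef_rot: [-0.359, 0.933, 0.0, 0.001]
contact_force: [-0.4, 1.5, 0.2]
finger_gap: 0.0186
grasp_force: 58.7
t 27.52 pos [0.3896 0.2252 0.077 ] yawy 2.3061 F [-0.4  1.5  0.2] gap 0.0186 grip 58.7 j [ 0.52  0.26 -0.58  0.73  0.   -0.21]
.4313,.2628,.0758,2.306 -> [-0.0561 -0.      0.0012] [-0.     0.001  0.   ] rows>= 1.3
```

```bash
python3 drive.py '-0.006 0 0.0005 0 0 0;-0.012 0 0.0005 0 0 0;-0.018 0 0.0005 0 0 0;-0.024 0 0.0005 0 0 0;-0.03 0 0.0005 0 0 0;-0.03 0 0.0005 0 0 0'; python3 go.py .4313,.2628,.0758,2.306; python3 drive.py '-0.006 0 0 0 0 0;-0.012 0 0 0 0 0;-0.018 0 0 0 0 0;-0.022 0 0 0 0 0;-0.022 0 0 0 0 0'; python3 go.py .4313,.2628,.0758,2.306
```

```text
time_s: 28.02
eef_pos: [0.4124, 0.2457, 0.0764]
eef_rot: [-0.36, 0.933, 0.0, 0.001]
contact_force: [0.4, 0.3, -1.0]
finger_gap: 0.0186
grasp_force: 58.7
t 28.02 pos [0.4124 0.2457 0.0764] yawy 2.3063 F [ 0.4  0.3 -1. ] gap 0.0186 grip 58.7 j [ 0.54  0.31 -0.51  0.75  0.   -0.2 ]
.4313,.2628,.0758,2.306 -> [-0.0254 -0.      0.0007] [-0.     0.002  0.   ] rows>= 0.6
time_s: 28.43
eef_pos: [0.4283, 0.2602, 0.0764]
eef_rot: [-0.359, 0.933, 0.0, 0.001]
contact_force: [0.2, 0.8, -0.6]
finger_gap: 0.0182
grasp_force: 58.7
t 28.43 pos [0.4283 0.2602 0.0764] yawy 2.3062 F [ 0.2  0.8 -0.6] gap 0.0182 grip 58.7 j [ 0.55  0.34 -0.46  0.77  0.   -0.19]
.4313,.2628,.0758,2.306 -> [-0.004  -0.0001  0.0006] [-0.     0.001  0.   ] rows>= 0.1
```

```bash
python3 drive.py '-0.002 0 0 0 0 0;-0.004 0 0 0 0 0;-0.004 0 0 0 0 0'; python3 drive.py '-0.002 0 0 0 0 0;-0.004 0 0 0 0 0;-0.004 0 0 0 0 0'; python3 go.py .4313,.2628,.0758,2.306
```

```text
time_s: 28.68
eef_pos: [0.4298, 0.2618, 0.0761]
eef_rot: [-0.359, 0.933, -0.0, -0.0]
contact_force: [0.3, -1.3, -1.2]
finger_gap: 0.0183
grasp_force: 58.8
time_s: 28.93
eef_pos: [0.4304, 0.2625, 0.0756]
eef_rot: [-0.359, 0.933, -0.001, -0.003]
contact_force: [-5.3, -4.3, 3.2]
finger_gap: 0.0184
grasp_force: 59.2
t 28.93 pos [0.4304 0.2625 0.0756] yawy 2.3057 F [-5.3 -4.3  3.2] gap 0.0184 grip 59.2 j [ 0.55  0.35 -0.45  0.78 -0.   -0.19]
.4313,.2628,.0758,2.306 -> [-0.0008 -0.0004 -0.0002] [ 0.    -0.006 -0.   ] rows>= 0.1
```

```bash
python3 drive.py '-0.001 0 0.0005 0 0 0;0.003 0 0.001 0 0 0;0.003 0 0.001 0 0 0'; python3 drive.py '0 0 0 0 0 0;0 0 0 0 0 0;0 0 0 0 0 0' 0.038; python3 go.py; python3 drive.py '0 0 -0.01 0 0 0;0 0 -0.03 0 0 0;0 0 -0.06 0 0 0;0 0 -0.1 0 0 0;0 0 -0.12 0 0 0;0.03 0 -0.12 0 0 0;0.07 0 -0.12 0 0 0;0.11 0 -0.12 0 0 0;0.15 0 -0.12 0 0 0;0.15 0 -0.12 0 0 0'; python3 go.py
python3 - <<'E'
from fit import *
from cell import r
C={n:avg(r,n,4) for n in("top","scene")}
for n in C: np.savez(n+"6.npz",**C[n])
for n in C:
    P=cloud(C[n]).reshape(-1,3)
    for o,a,z,w in(('L',(.3965,.3115),.016,.027),('S',(.4308,.2627),.032,.014),('M',(.4535,.2015),.024,.021)):
        q=P[(np.hypot(P[:,0]-a[0],P[:,1]-a[1])<w)&(P[:,2]>.071)&(P[:,2]<.095)]
        print(n,o,len(q),q.mean(0).round(4) if len(q) else "",np.percentile(q[:,2],95).round(4) if len(q) else "")
L=[]
for n in C:
    u,v=proj(C[n],[[.43,.26,.07]])[0].astype(int); L.append(cv2.resize(C[n]["image"][v-33:v+33,u-33:u+33,::-1],None,fx=6,fy=6,interpolation=cv2.INTER_CUBIC))
cv2.imwrite("pics/final.png",np.hstack(L))
E
```

```text
time_s: 29.18
eef_pos: [0.4301, 0.2621, 0.075]
eef_rot: [-0.359, 0.933, -0.0, -0.0]
contact_force: [-2.9, -1.2, 0.2]
finger_gap: 0.0183
grasp_force: 58.8
time_s: 29.43
eef_pos: [0.4318, 0.2633, 0.0756]
eef_rot: [-0.359, 0.933, 0.0, 0.001]
contact_force: [-0.7, -0.6, 0.1]
finger_gap: 0.038
grasp_force: 0.0
t 29.43 pos [0.4318 0.2633 0.0756] yawy 2.306 F [-0.7 -0.6  0.1] gap 0.038 grip 0.0 j [ 0.55  0.35 -0.45  0.77  0.   -0.19]
time_s: 30.27
eef_pos: [0.3118, 0.157, 0.194]
eef_rot: [-0.359, 0.933, -0.001, -0.004]
contact_force: [-0.7, -0.0, -0.3]
finger_gap: 0.0381
grasp_force: 0.0
t 30.27 pos [0.3118 0.157  0.194 ] yawy 2.3047 F [-0.7 -0.  -0.3] gap 0.0381 grip 0.0 j [ 0.47 -0.01 -0.56  1.03 -0.   -0.27]
top L 63 [0.3999 0.3103 0.0803] 0.0839
top S 35 [0.4313 0.265  0.0803] 0.085
top M 60 [0.4533 0.2024 0.0808] 0.0844
scene L 33 [0.3879 0.3092 0.0781] 0.0826
scene S 16 [0.4288 0.2621 0.0775] 0.0823
scene M 38 [0.4494 0.2013 0.0773] 0.0812
```

View pics/final.png

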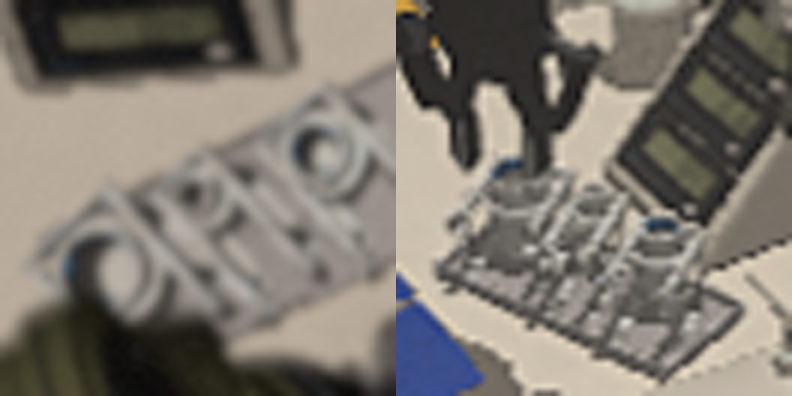

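All three cups hang in their rows with rims level at about 0.082 m. The arm partly hides the large cup at (115,265), so I'll move it clear and check that cup's centre once.

```bash
python3 drive.py '0.02 -0.035 -0.02 0 0 0;0.04 -0.07 -0.03 0 0 0;0.06 -0.105 -0.03 0 0 0;0.08 -0.14 -0.03 0 0 0;0.1 -0.175 -0.03 0 0 0;0.1 -0.18 -0.03 0 0 0;0.1 -0.18 -0.03 0 0 0'
python3 - <<'E'
from fit import *
from cell import r
C={n:avg(r,n,5) for n in("top","scene")}
e=np.array([[.742,.671],[-.671,.742]])
H={'L':(397.2,312.3,395.1,311.4),'S':(431.3,263.8,428.7,261.8),'M':(454.4,201.65,450.4,201)}
for i,n in enumerate(C):
    P=cloud(C[n]).reshape(-1,3)
    for o,a,R in(('L',(.3965,.3115),.023),('S',(.4308,.2627),.011),('M',(.4535,.2015),.017)):
        q=P[(np.hypot(P[:,0]-a[0],P[:,1]-a[1])<R+.006)&(P[:,2]>.077)&(P[:,2]<.09)]
        s=least_squares(lambda p:np.hypot(q[:,0]-p[0],q[:,1]-p[1])-R+.001,a,loss="soft_l1",f_scale=.001)
        print(n,o,len(q),(s.x*1e3).round(1),"rel row (u,v) mm",(e@(s.x*1e3-H[o][2*i:2*i+2])).round(1))
    for nm,a in(("beaker/bottle",(.0,.0)),): pass
E
python3 go.py
```

```text
time_s: 31.25
eef_pos: [0.3676, -0.0407, 0.2252]
eef_rot: [-0.357, 0.934, -0.0, 0.0]
contact_force: [0.4, 0.8, -0.3]
finger_gap: 0.0382
grasp_force: 0.0
top L 69 [397.6 310.9] rel row (u,v) mm [-0.7 -1.4]
top S 28 [431.5 264.5] rel row (u,v) mm [0.6 0.4]
top M 53 [452.9 201.8] rel row (u,v) mm [-1.   1.1]
scene L 31 [393.5 310.2] rel row (u,v) mm [-2.   0.2]
scene S 9 [427.6 263. ] rel row (u,v) mm [-0.   1.6]
scene M 8 [450.4 200.2] rel row (u,v) mm [-0.5 -0.5]
t 31.75 pos [ 0.366  -0.0378  0.2253] yawy 2.3079 F [0.3 0.  0.1] gap 0.0381 grip 0.0 j [-0.1  -0.01 -0.47  1.11  0.   -0.84]
```

```bash
python3 -c "
from cell import r
print(r.sign_off())"
```

```text
the job is handed in; nothing more can be done
None
```

I handed the job in at about 32 s of the 61 s limit: each cup hangs released in its own row, within about 2 mm of its measured home position, but the sign-off gave no verdict, and I didn't re-measure the beaker, bottle or gauze.

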